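Put the weighing bench back in order

TASK

Put the weighing bench back in order: stand the wide jar, the slim vial and the square bottle each flat in the middle of the tray of its own shape and size, the bottle turned square with its tray. Stand the crucible in the middle of its pedestal, with its cover centred on top of it, knob up. Do not tip any of them over, and leave everything standing still.

Things in the scene. Friction and masses are not known exactly. Their poses are not given: they have to be found in the camera images.
- jar_mid (a point): the wide round jar: white plastic screw-cap jar with a paper label, 54 mm diameter (straight sides up to 56 mm, then the cap, 53 mm diameter), 75 mm tall; this point is on its axis half-way up (37.5 mm above its underside); z up. About 0.2 kg, stands loose on the bench
- flask_mid (a point): the square bottle: amber glass, body 44 x 44 mm and 54 mm tall with rounded edges, round black cap (32 mm) above it, 75 mm tall in all; this point is on its axis half-way up (37.5 mm above its underside); x and y are square to its sides, z up. About 0.2 kg, loose
- vial_mid (a point): the slim round vial: grey body with black cap, 28 mm diameter, 60 mm tall; this point is on its axis half-way up (30 mm above its underside); z up. About 0.06 kg, loose
- crucible_mid (a point): the crucible: open white ceramic cup, 36 mm diameter at the foot, 40 mm at the mouth, 38 mm tall, wall 3.5 mm; this point is on its axis half-way up (19 mm above its underside); z up. About 0.06 kg, loose
- cover_mid (a point): the crucible's cover: flat white ceramic disc, 48 mm diameter, 5 mm thick, flat underneath, with an upright round knob (16 mm diameter, 17 mm tall) at its middle, 22 mm tall in all; lies knob up on the bench; this point is on its axis half-way up (11 mm above its underside); z up. About 0.035 kg, loose
- wide_tray: wide round black tray fixed to the bench, for the jar: 78 mm across outside, 70 mm inside, floor 4 mm thick, rim 10 mm high above the bench (6 mm above its floor); origin at the centre of its underside, z up
- narrow_tray: narrow round black tray fixed to the bench, for the vial: 52 mm across outside, 44 mm inside, floor 4 mm thick, rim 10 mm high (6 mm above its floor); origin at the centre of its underside, z up
- square_tray: square black tray fixed to the bench, for the square bottle: 68 mm outside, 60 mm inside, floor 4 mm thick, rim 10 mm high (6 mm above its floor); origin at the centre of its underside, x and y square to its sides, z up
- pedestal: the crucible pedestal fixed to the bench: round metal stand with a flat bare top, 60 mm diameter at the top, 68 mm at the foot, 30 mm tall; origin at the centre of its underside, z up
Things that resemble listed ones, but are neither listed nor needed, are in the scene too. Leave any blue or green look-alike of the part that bears flask_mid alone. Leave any yellow look-alike of the pedestal alone.

How it is judged:
By the outcome, as a careful person would: the job done as asked, in the order asked, and still so for the second after the job is handed in, with the robot touching nothing.
It also fails if it takes over 112 s, if anything falls off the work surface, if the arm or the gripper's body presses on something with over 40 N, if the wrist force passes 120 N, or if a joint passes its speed limit or range.

ROBOT

A 6-joint arm with a two-finger parallel gripper is mounted at the origin on the work surface. World frame = base frame: x ahead of the robot, y to its left, z up, the work surface at z = 0. Lengths are in m, angles in rad, forces in N, time in s.
With the tool pointing down it reaches from about 0.225 to 0.875 m from the base axis. Payload 3.4 kg.
Tool frame: the origin (TCP) lies on the centre line of the jaws, within the pads' length; the fingertips stand robot.tips_ahead ahead of it and the grasp point (between the pads) lies 11 mm behind it (robot.tips_ahead is the distance from the TCP to the fingertips, in m); z points along the fingers, y is the line along which they close (so a half turn about z gives the same grasp; the last joint's range is limited). The gripper opens to 85 mm and grips with 20 to 120 N. Pads are 22 mm wide; open, the fingers measure 114 mm over their backs; the gripper's body (76 mm by 85 mm) begins 54 mm behind the grasp point. The pads swing forward as they close: fully open they stand 13 mm farther back than shut.
Start: joints at [-1.31, 0.276, 1.505, -0, 1.361, -0.121], TCP at [0.214, -0.534, 0.239] pointing down, gripper open.
Joint ranges: [-2.89, 2.89], [-0.75, 2.08], [0.22, 2.7], [-1.18, 4.32], [0.11, 2.71], [-2.7, 2.7]. Speed limits (rad/s): [2.57, 2.57, 3.14, 3.14, 3.14, 3.14].

INTERFACE

Orientations are given as a rotation vector (axis times angle).
In Python, from rig import robot, eyes, ticket, models gives the robot as it stands.
- The arm moves only by the tool play_rows, never from a script. Its argument "moves" is a list of rows, each a list of 6 numbers: the shift along the tool's x, y, z in mm, then the turn, a rotation vector about the tool's x, y, z in degrees. In form: [[dx, dy, dz, wx, wy, wz], ...]. A call has 1 to 10 rows; each row is the pose to reach, as a shift and turn from the pose commanded when the call began, along the tool's axes at that moment; what a row does not reach only later rows make up. A row lasts 1/12 s, in which the tool goes at most 41.7 mm and 7.16 degrees, less where a joint would pass 70% of its speed; a pose out of reach is approached as far as the arm can. A call with a gripper value outside its range is refused whole. "hand" is the finger opening in mm, from 0 to 85.4, set as the call begins (left out, the last holds). The fingers move at their own pace and stop on an object; "grip_force" is the grip in N (left out, the last holds). Time passes only in rows, so rows that repeat a pose let the fingers close. It gives the time, the measured TCP pose, the force, the opening and the grip force at its end, in the units of the state.
- robot.observe(): the state, without advancing time (a new reading comes with each control period).
- eyes.capture(name): name is "scene" or "top" or "wrist"; returns a dict with "pixels" (400x640x3 uint8, red, green, blue), "range_z" (400x640 float32, m along the optical axis (not along the pixel's ray), 0 where there is no reading), "K" (3x3 intrinsics, pixels), "dist" ([k1, k2, p1, p2, k3] as OpenCV has them; the pictures are not rectified), "camera_from_world" (4x4, takes a point from world to camera coordinates). Camera axes: x right, y down, z forward; pixel columns grow to the right and rows downward; lengths in m; the calibration is good to about 2 mm. A picture is of the moment at which its call begins.
- ticket.job_done(): hands the job in; it is judged then, once.
Trained networks look in a picture, given as the dict that the camera call returned (one of the last four; its "shot" number tells which), for a name from the list of things; names that differ only in an ending like _2 or _b are one class to them, and where a whole thing is asked for, a point or a joint stands for the part that bears it (a point fixed in the world has none). Each returns a list of dicts, best first, with "p" (0 to 1); they miss things now and then, are a little off and sometimes report something else, mostly with a low value. They report only what shows in the picture. A call takes as long as a camera call. They do not tell look-alikes from the thing itself.
- models.find_in(picture, target): "rect" ([left, top, right, bottom] in pixels, round what is visible of it).
- models.place_of(picture, target): "position" ([column, row] in pixels: a listed point, or the origin of a listed thing).
The state is a dict: "t": time; "q": joint angles; "joint_velocities": joint speeds; "tau": joint torques, N m; "tcp_pos": TCP position; "eef_rot": TCP orientation; "contact_force": force on the tool from outside, world axes, zero at the start; "ft_torque": the same for the moment, N m; "grip_width": finger opening in m; "grasp_force": force on a finger pad.
Only numpy, scipy, OpenCV 4.12 (cv2) and the standard library are available. Lean on these libraries where they do the work, as an engineer would, in place of code of your own. Each camera call takes 0.05 s, during which the arm holds its last target. There are 200 camera calls.

## Working session

There is one attempt and no reset: what is moved stays moved. The work goes in short steps, Python scripts to look and compute and a tool call to move; the robot and the scene stay as the last step left them, time stands still between calls to the robot, and variables do not carry over. Pictures are saved under pics/ and viewed, at most 18 in all, crops included, and the job is handed in when it is done.

Besides the shell and the picture viewer there is one more tool, called after "Request:" in YAML: its name, and indented under it one key for each argument. play_rows: Moves the arm, as the interface text tells. Its arguments: {"type":"object","properties":{"moves":{"type":"array"},"hand":{"type":"number"},"grip_force":{"type":"number"}},"required":["moves"]}

```bash
ls; mkdir -p pics; cat > h.py <<'E'
import numpy as np,cv2
from rig import robot,eyes,ticket,models
from scipy.spatial.transform import Rotation as R
def w(pic,uv,z):
    "pixel -> world at height z"
    p=cv2.undistortPoints(np.array([[uv]],float),pic['K'],np.array(pic['dist']))[0,0]
    T=np.linalg.inv(pic['camera_from_world']);d=T[:3,:3]@[p[0],p[1],1];o=T[:3,3]
    return o+d*(z-o[2])/d[2]
def cloud(pic):
    r=pic['range_z'];v,u=np.nonzero(r>0)
    p=cv2.undistortPoints(np.stack([u,v],1).astype(float)[:,None],pic['K'],np.array(pic['dist']))[:,0]
    z=r[v,u];T=np.linalg.inv(pic['camera_from_world'])
    P=np.c_[p*z[:,None],z]@T[:3,:3].T+T[:3,3]
    return P,u,v
Z=dict(jar_mid=.0375,flask_mid=.0375,vial_mid=.03,crucible_mid=.019,cover_mid=.011,wide_tray=0,narrow_tray=0,square_tray=0,pedestal=0)
def save(pic,n): cv2.imwrite(f'pics/{n}.png',pic['pixels'][:,:,::-1])
E
python3 - <<'E'
from h import *
s=robot.observe();print(s['tcp_pos'],s['eef_rot'],s['grip_width'],robot.tips_ahead,s['t'])
for c in('top','scene'):
    p=eyes.capture(c);save(p,c+'0')
    for k,z in Z.items():
        for d in models.place_of(p,k)[:4]:
            print(c,k,round(d['p'],2),np.round(d['position'],1),np.round(w(p,d['position'],z),4)[:2])
E
```

```text
pics
[ 0.21408064 -0.5330858   0.23841102] [-3.08265903e+00 -5.95724503e-01  2.60100547e-04] 0.08576035602021019 0.008 0.0
top jar_mid 0.73 [272.6 206.5] [0.4662 0.0801]
top flask_mid 0.97 [224.9 219.2] [0.4345 0.1944]
top flask_mid 0.74 [193.5 269.5] [0.3133 0.2673]
top flask_mid 0.7 [283.1 253.7] [0.3534 0.0532]
top vial_mid 0.73 [172.7 217.6] [0.4371 0.3226]
top crucible_mid 0.76 [437.  211.3] [ 0.4593 -0.3212]
top crucible_mid 0.5 [193.4 147. ] [0.6119 0.2794]
top crucible_mid 0.4 [371.4 144.5] [ 0.6226 -0.1594]
top cover_mid 0.6 [379.2 208.7] [ 0.4647 -0.1801]
top wide_tray 0.66 [369.  146.3] [ 0.6212 -0.1555]
top narrow_tray 0.67 [302.2 155.4] [0.5964 0.0114]
top square_tray 0.56 [194.4 147.4] [0.614  0.2816]
top pedestal 0.82 [461.5 163.6] [ 0.5803 -0.3881]
top pedestal 0.71 [416.7 148.5] [ 0.6171 -0.2753]
scene jar_mid 0.77 [375.2 213.9] [0.4524 0.081 ]
scene flask_mid 0.95 [487.4 229.3] [0.3105 0.2706]
scene flask_mid 0.84 [424.6 237.1] [0.4315 0.2001]
scene flask_mid 0.75 [395.4 189. ] [0.3462 0.0448]
scene vial_mid 0.85 [477.4 271.5] [0.4263 0.3242]
scene crucible_mid 0.8 [266.1 148.2] [ 0.4488 -0.342 ]
scene cover_mid 0.57 [300.1 172.3] [ 0.4466 -0.1909]
scene wide_tray 0.71 [246.  207.6] [ 0.6299 -0.1639]
scene square_tray 0.67 [397.7 318.1] [0.6026 0.2846]
scene pedestal 0.93 [226.5 184.6] [ 0.6151 -0.279 ]
scene pedestal 0.86 [216.5 160.9] [ 0.576  -0.4002]
```

View pics/top0.png

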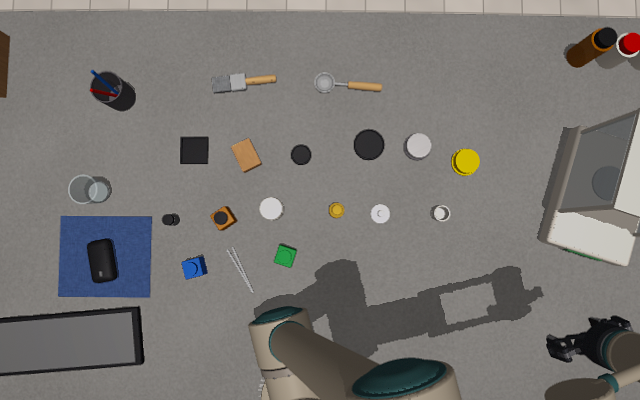

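View pics/scene0.png

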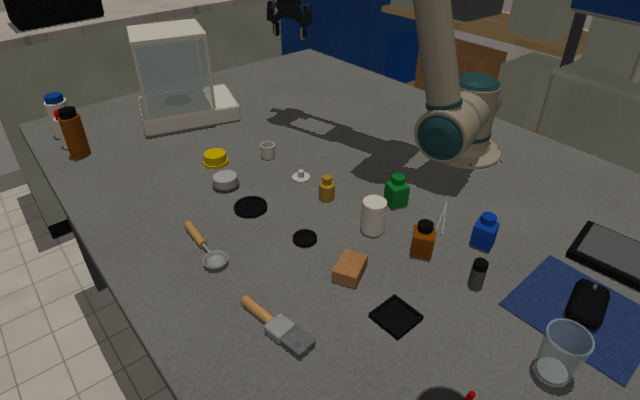

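The scene shows the amber bottle at top (223,218), vial (171,219), jar (271,209), crucible (441,213), cover (380,214). The trays are at (369,145), (301,155) and (194,150). The grey pedestal is at (419,146), beside the yellow decoy. Next I refine these with depth.

```bash
cat >> h.py <<'E'
G=dict(jar=(.466,.08,.065,.09,.05),flask=(.4345,.194,.066,.09,.04),vial=(.437,.322,.05,.07,.04),crucible=(.452,-.329,.027,.05,.04),cover=(.462,-.181,.003,.03,.04),
 wide_tray=(.621,-.157,.006,.02,.055),narrow_tray=(.596,.011,.006,.02,.045),square_tray=(.612,.281,.006,.02,.06),pedestal=(.616,-.277,.022,.045,.05))
def fit(P,g):
    x,y,a,b,r=g
    m=(np.hypot(P[:,0]-x,P[:,1]-y)<r)&(P[:,2]>a)&(P[:,2]<b);Q=P[m]
    if len(Q)<8: return None
    rect=cv2.minAreaRect(Q[:,:2].astype(np.float32)*1000)
    c,rad=cv2.minEnclosingCircle(Q[:,:2].astype(np.float32)*1000)
    return len(Q),np.median(Q[:,2]).round(4),'circ',np.round(c,1),round(rad,1),'rect',np.round(rect[0],1),np.round(rect[1],1),round(rect[2],1)
def delta(pos,yaw_deg):
    "delta in tool axes to reach TCP pos (m) pointing down with tool x at yaw"
    s=robot.observe();R0=R.from_rotvec(s['eef_rot']);
    Rt=R.from_euler('z',yaw_deg,degrees=True)*R.from_euler('x',180,degrees=True)
    d=R0.inv().apply(np.array(pos)-s['tcp_pos'])*1000
    return np.round(d,1),np.round((R0.inv()*Rt).as_rotvec(degrees=True),1)
def yaw():
    m=R.from_rotvec(robot.observe()['eef_rot']).as_matrix();return np.degrees(np.arctan2(m[1,0],m[0,0]))
E
python3 - <<'E'
from h import *
for c in('top','scene'):
    p=eyes.capture(c);P,u,v=cloud(p)
    b=P[(abs(P[:,0]-.53)<.02)&(abs(P[:,1]+.0)<.1)];print(c,'bench z',np.median(b[:,2]),b[:,2].std(), 'cam',np.linalg.inv(p['camera_from_world'])[:3,3])
    for k,g in G.items(): print(k,*(fit(P,g) or ['-']))
p=eyes.capture('wrist');save(p,'w0');T=np.linalg.inv(p['camera_from_world']);print(T[:3,3],T[:3,2],p['K'])
print(yaw(), delta((.466,.08,.2),15))
E
```

```text
top bench z -0.0006917591205020113 0.0024667831154714394 cam [ 0.41314921 -0.0255039   1.23794853]
jar 401 0.0743 circ [461.4  80.9] 26.3 rect [461.1  81.6] [51.3 51. ] 45.5
flask 150 0.0742 circ [437.4 198.3] 15.9 rect [437.7 198.3] [29.5 30.2] 41.5
vial 109 0.0587 circ [432.9 327.6] 13.3 rect [433.2 327.5] [23.8 25.7] 1.6
crucible 96 0.0355 circ [ 455.7 -327.2] 19.7 rect [ 455.9 -326.9] [36.5 38.9] 0.2
cover 246 0.0055 circ [ 463.  -181.8] 39.0 rect [ 460.6 -181.7] [73.2 58.6] 77.9
wide_tray 200 0.0081 circ [ 621.8 -157.1] 42.9 rect [ 625.2 -155. ] [75.8 76.3] 54.4
narrow_tray 115 0.009 circ [598.8  14. ] 25.8 rect [598.5  14.1] [49.9 49.4] 44.5
square_tray 261 0.0085 circ [607.2 281.4] 47.3 rect [607.1 281.8] [69.  69.3] 0.4
pedestal 473 0.0293 circ [ 621.9 -273.2] 30.2 rect [ 621.3 -272.9] [59.1 58.7] 43.6
scene bench z 0.0006419823990779228 0.0011381256738429058 cam [1.03614317 0.58231705 0.61964978]
jar 374 0.0753 circ [460.9  83. ] 28.1 rect [460.9  83.6] [54.2 50.8] 27.8
flask 181 0.075 circ [438.5 200.4] 18.0 rect [437.4 201.8] [32.5 32.7] 77.7
vial 176 0.0603 circ [432.2 328.4] 14.8 rect [433.8 328.8] [26.  27.2] 41.4
crucible 115 0.0342 circ [ 453.6 -326.7] 22.3 rect [ 454.5 -327.4] [42.1 38.3] 38.6
cover 170 0.006 circ [ 458.8 -188.6] 32.4 rect [ 459.6 -183. ] [49.3 57.1] 53.4
wide_tray 234 0.009 circ [ 625.4 -153.8] 40.9 rect [ 626.4 -153. ] [79.5 76.8] 75.5
narrow_tray 167 0.0096 circ [597.8  16.3] 27.2 rect [598.6  16.2] [51.4 51.3] 18.8
square_tray 574 0.0098 circ [606.4 282.8] 47.4 rect [605.9 281.8] [69.1 71.3] 89.9
pedestal 300 0.0305 circ [ 620.8 -274.3] 32.1 rect [ 621.  -272.9] [59.8 56.3] 70.6
[ 0.28901513 -0.50258846  0.37259238] [-0.29616347 -0.11892204 -0.94770499] [[284.09542985   0.         318.08544912]
 [  0.         284.09542985 199.46473186]
 [  0.           0.           1.        ]]
21.87180421251832 (array([ 462.3, -475.7,   39.3]), array([0. , 0. , 6.9]))
```

Request:
play_rows:
  moves:
    - [29, -30, 3, 0, 0, 0]
    - [58, -60, 5, 0, 0, 0]
    - [86, -90, 8, 0, 0, 0]
    - [115, -120, 10, 0, 0, 0]
    - [143, -150, 12, 0, 0, 0]
    - [172, -180, 15, 0, 0, 0]
    - [201, -210, 17, 0, 0, 0]
    - [229, -239, 19, 0, 0, 0]
    - [229, -239, 19, 0, 0, 0]
  hand: 85
  grip_force: 40

```text
t: 1.9
tcp_pos: [0.3386, -0.2193, 0.22]
eef_rot: [-3.078, -0.606, -0.003]
contact_force: [-0.7, -0.2, -0.9]
grip_width: 0.085
grasp_force: 0.0
```

Request:
play_rows:
  moves:
    - [29, -30, 3, 0, 0, 0]
    - [58, -60, 5, 0, 0, 0]
    - [86, -90, 8, 0, 0, 0]
    - [115, -120, 10, 0, 0, 0]
    - [143, -150, 12, 0, 0, 0]
    - [172, -180, 15, 0, 0, 0]
    - [201, -210, 17, 0, 0, 0]
    - [229, -240, 19, 0, 0, 0]
    - [229, -240, 19, 0, 0, 0]
    - [229, -240, 19, 0, 0, 0]

```text
t: 2.73
tcp_pos: [0.4613, 0.083, 0.201]
eef_rot: [3.083, 0.603, -0.001]
contact_force: [0.3, -1.2, 0.2]
grip_width: 0.0849
grasp_force: 0.0
```

```bash
cat >> h.py <<'E'
G=dict(jar=(.461,.082,.066,.09,.045),flask=(.4375,.1995,.066,.09,.04),vial=(.433,.328,.05,.07,.04),crucible=(.455,-.327,.025,.05,.04),cover=(.461,-.183,.003,.03,.04),
 wide_tray=(.6255,-.1545,.006,.02,.055),narrow_tray=(.598,.015,.006,.02,.045),square_tray=(.606,.282,.006,.02,.06),pedestal=(.621,-.273,.022,.045,.05))
E
python3 - <<'E'
from h import *
p=eyes.capture('wrist');save(p,'w1');P,u,v=cloud(p)
b=P[(abs(P[:,2])<.02)];print('bench',np.median(b[:,2]))
for k,g in G.items(): print(k,*(fit(P,g) or ['-']))
# flask body yaw
m=(np.hypot(P[:,0]-.4375,P[:,1]-.1995)<.045)&(P[:,2]>.045)&(P[:,2]<.06)
if m.sum()>20: print('body',cv2.minAreaRect(P[m][:,:2].astype(np.float32)*1000))
print(robot.observe()['tcp_pos'],yaw(),delta((.461,.0825,.026),22))
E
```

```text
bench -0.0011516045548427278
jar 2245 0.0736 circ [459.5  83. ] 26.3 rect [459.7  83. ] [51.8 51.4] 37.1
flask 934 0.0735 circ [435.9 201.4] 16.3 rect [436.2 200.9] [31.6 31.2] 5.5
vial 715 0.0583 circ [430.8 328.3] 14.0 rect [431.7 328.3] [25.8 27.7] 5.5
crucible 638 0.033 circ [ 452.8 -327.1] 21.1 rect [ 452.  -327.1] [39.7 40.6] 30.6
cover 769 0.0043 circ [ 451.  -180.4] 24.5 rect [ 451.5 -179.4] [46.7 46.8] 70.8
wide_tray 823 0.0084 circ [ 622.3 -152.4] 39.7 rect [ 622.6 -152.6] [75.8 77.6] 23.9
narrow_tray 574 0.0083 circ [596.3  15.8] 26.2 rect [596.   16.2] [51.1 51.2] 43.4
square_tray 293 0.0085 circ [580.8 273.5] 27.5 rect [573.  270.6] [17.2 54.9] 20.2
pedestal 610 0.0282 circ [ 612.3 -263.2] 27.3 rect [ 607.1 -255.9] [54.6 20.6] 35.6
body ((436.1525573730469, 200.38389587402344), (44.4432258605957, 43.59550476074219), 34.855777740478516)
[0.46072786 0.08162159 0.20104711] 22.010146279593872 (array([  0.8,  -0.8, 175. ]), array([0. , 0.1, 0. ]))
```

View pics/w1.png

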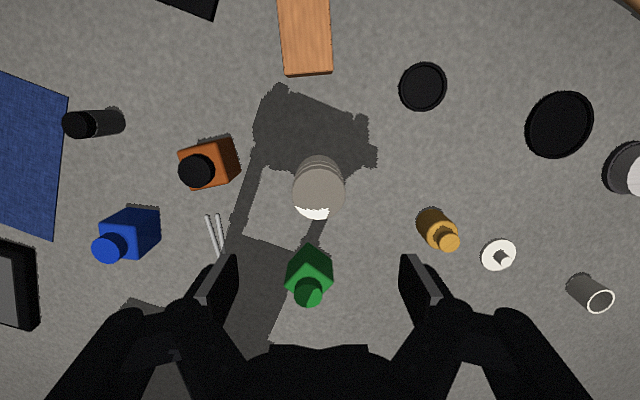

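The wrist view shows the jar centred between the jaws at (318,185), with both fingers clear of the bottle at (210,165) and the green decoy.

Request:
play_rows:
  moves:
    - [0, 0, 35, 0, 0, 0]
    - [0, 0, 75, 0, 0, 0]
    - [0, 0, 115, 0, 0, 0]
    - [0, -1, 145, 0, 0, 0]
    - [0, -1, 165, 0, 0, 0]
    - [0, -1, 174, 0, 0, 0]
    - [0, -1, 174, 0, 0, 0]
    - [0, -1, 174, 0, 0, 0]

```text
t: 3.45
tcp_pos: [0.4609, 0.0813, 0.0278]
eef_rot: [3.085, 0.593, 0.001]
contact_force: [0.6, -0.3, -0.2]
grip_width: 0.0851
grasp_force: 0.0
```

Request:
play_rows:
  moves:
    - [0, 0, 0, 0, 0, 0]
    - [0, 0, 0, 0, 0, 0]
    - [0, 0, 0, 0, 0, 0]
    - [0, 0, 0, 0, 0, 0]
    - [0, 0, 0, 0, 0, 0]
    - [0, 0, 0, 0, 0, 0]
    - [0, 0, 0, 0, 0, 0]
    - [0, 0, 0, 0, 0, 0]
  hand: 45
  grip_force: 40

```text
t: 4.12
tcp_pos: [0.4616, 0.0824, 0.0289]
eef_rot: [3.083, 0.597, 0.005]
contact_force: [-0.1, -1.4, 6.0]
grip_width: 0.0533
grasp_force: 41.5
```

```bash
python3 - <<'E'
from h import *
s=robot.observe();print(s['t'],s['tcp_pos'],s['grip_width'],s['grasp_force'],robot.tips_ahead,yaw(),delta((.624,-.1535,.1),22))
E
```

```text
4.1167 [0.46156261 0.08238748 0.0289104 ] 0.05331282880065279 41.48962676525116 0.008 21.90541264699953 (array([ 62.9, 279.6, -70.5]), array([ 0.1, -0.2, -0.1]))
```

Request:
play_rows:
  moves:
    - [0, 0, -15, 0, 0, 0]
    - [0, 0, -45, 0, 0, 0]
    - [2, 10, -65, 0, 0, 0]
    - [9, 40, -70, 0, 0, 0]
    - [17, 75, -70, 0, 0, 0]
    - [25, 110, -70, 0, 0, 0]
    - [33, 145, -70, 0, 0, 0]
    - [41, 180, -70, 0, 0, 0]
    - [48, 215, -70, 0, 0, 0]
    - [56, 250, -70, 0, 0, 0]

```text
t: 4.95
tcp_pos: [0.6061, -0.1301, 0.0979]
eef_rot: [3.084, 0.596, 0.001]
contact_force: [-0.0, 0.3, -1.1]
grip_width: 0.0529
grasp_force: 42.8
```

Request:
play_rows:
  moves:
    - [4, 18, 0, 0, 0, 0]
    - [7, 28, 0, 0, 0, 0]
    - [7, 30, 0, 0, 0, 0]
    - [7, 30, 0, 0, 0, 0]
    - [7, 30, 0, 0, 0, 0]

```text
t: 5.37
tcp_pos: [0.6219, -0.1523, 0.0972]
eef_rot: [-3.083, -0.597, 0.002]
contact_force: [-0.3, 0.3, -1.8]
grip_width: 0.0529
grasp_force: 42.8
```

```bash
python3 - <<'E'
from h import *
for c in('wrist','top','scene'):
    p=eyes.capture(c);P,u,v=cloud(p)
    if c=='wrist':save(p,'w2')
    print(c,fit(P,G['wide_tray']),fit(P,(.624,-.1535,.137,.15,.045)),fit(P,G['narrow_tray']),fit(P,G['pedestal']))
s=robot.observe();print(s['tcp_pos'],s['grip_width'],yaw(),delta((.624,-.1535,.1),22))
E
```

```text
wrist (909, np.float64(0.0085), 'circ', array([ 623.8, -153.2]), 38.9, 'rect', array([ 633.5, -150.4]), array([57. , 77.5]), 17.2) (11920, np.float64(0.1419), 'circ', array([ 624.1, -153.5]), 45.0, 'rect', array([ 627.2, -152.2]), array([40.7, 89.9]), 21.8) (1023, np.float64(0.0084), 'circ', array([596. ,  15.8]), 26.7, 'rect', array([596.6,  15.9]), array([51. , 51.3]), 0.2) (3563, np.float64(0.0287), 'circ', array([ 619.2, -273.4]), 30.3, 'rect', array([ 620.2, -272.6]), array([57.5, 59.6]), 31.6)
top (78, np.float64(0.0083), 'circ', array([ 604.3, -156. ]), 38.5, 'rect', array([ 603.9, -155.8]), array([33.1, 70.3]), 4.9) (52, np.float64(0.1429), 'circ', array([ 601.6, -137.9]), 24.9, 'rect', array([ 599.6, -137.3]), array([49.1, 12.4]), 72.2) (113, np.float64(0.009), 'circ', array([598.4,  14.2]), 26.0, 'rect', array([598.5,  14.3]), array([50.3, 49.3]), 48.2) (199, np.float64(0.029), 'circ', array([ 621.3, -273. ]), 30.7, 'rect', array([ 618.4, -272.9]), array([59. , 51.9]), 85.8)
scene (217, np.float64(0.0092), 'circ', array([ 625.7, -153. ]), 40.6, 'rect', array([ 625.5, -152.7]), array([77.1, 77.6]), 84.9) (310, np.float64(0.1439), 'circ', array([ 627.2, -152.8]), 44.5, 'rect', array([ 625.7, -155.2]), array([51.2, 83. ]), 41.6) (172, np.float64(0.0093), 'circ', array([598.4,  15.2]), 26.8, 'rect', array([598.8,  15.4]), array([51.6, 50.6]), 82.4) (295, np.float64(0.0304), 'circ', array([ 622. , -273.9]), 31.2, 'rect', array([ 621.7, -272.8]), array([60.3, 55.2]), 72.5)
[ 0.62234359 -0.15243762  0.0974971 ] 0.05312569346797477 21.95193640562317 (array([ 1.1,  1.6, -2.5]), array([-0.,  0., -0.]))
```

View pics/w2.png

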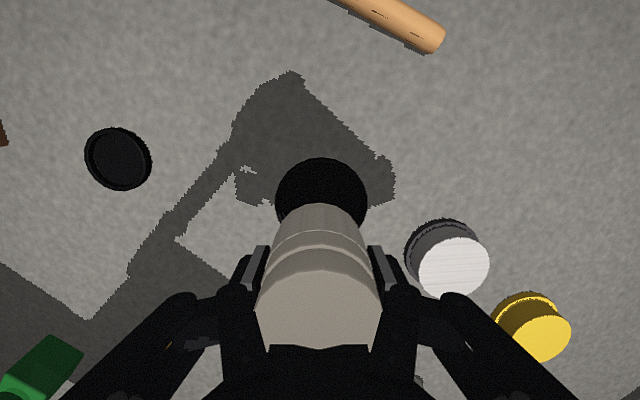

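Request:
play_rows:
  moves:
    - [1, 2, 10, 0, 0, 0]
    - [1, 2, 30, 0, 0, 0]
    - [1, 2, 47, 0, 0, 0]
    - [1, 2, 57, 0, 0, 0]
    - [1, 2, 61, 0, 0, 0]
    - [1, 2, 64, 0, 0, 0]
    - [1, 2, 65, 0, 0, 0]
    - [1, 2, 65, 0, 0, 0]
    - [1, 2, 65, 0, 0, 0]

```text
t: 6.27
tcp_pos: [0.6257, -0.1556, 0.0331]
eef_rot: [3.083, 0.596, 0.003]
contact_force: [-0.3, 0.3, -1.7]
grip_width: 0.053
grasp_force: 43.0
```

```bash
python3 - <<'E'
from h import *
p=eyes.capture('scene');P,u,v=cloud(p)
print(fit(P,G['wide_tray']),fit(P,(.624,-.1535,.06,.085,.04)))
p=eyes.capture('wrist');P,u,v=cloud(p);print(fit(P,G['wide_tray']))
m=(np.hypot(P[:,0]-.624,P[:,1]+.1535)<.04)&(P[:,2]>.02)&(P[:,2]<.05);ex=np.array([.9276,.3738]);pr=P[m][:,:2]@ex
ey=np.array([.3738,-.9276]);c=abs(P[m][:,:2]@ey-np.array([.624,-.1535])@ey)<.004
print('front along tool x minus 27:',(np.percentile(pr[c],[5,50,95])-.027)*1000,'tray',np.array([.624,-.1535])@ex*1000)
print(robot.observe()['tcp_pos'],robot.observe()['contact_force'])
E
```

```text
(236, np.float64(0.0102), 'circ', array([ 627.6, -152.6]), 40.2, 'rect', array([ 631.4, -145.6]), array([63.2, 76.6]), 53.6) (391, np.float64(0.0781), 'circ', array([ 627.3, -151.8]), 38.2, 'rect', array([ 626.9, -153.7]), array([50.8, 73.5]), 43.5)
(1841, np.float64(0.0087), 'circ', array([ 625. , -152.1]), 38.2, 'rect', array([ 640. , -145.6]), array([41.4, 76. ]), 23.4)
front along tool x minus 27: [519.47184441 520.24841681 520.78100776] tray 521.4440999999999
[ 0.62572293 -0.1556918   0.03299622] [ 0.3252893   0.30513902 -0.5666936 ]
```

Request:
play_rows:
  moves:
    - [1, -1, 1, 0, 0, 0]
    - [1, -1, 1.5, 0, 0, 0]
    - [1, -1, 1.5, 0, 0, 0]
    - [1, -1, 1.5, 0, 0, 0]

```text
t: 6.7
tcp_pos: [0.6258, -0.1556, 0.033]
eef_rot: [3.081, 0.596, 0.001]
contact_force: [-3.3, -2.4, 8.2]
grip_width: 0.0533
grasp_force: 43.9
```

Request:
play_rows:
  moves:
    - [0, 0, 0, 0, 0, 0]
    - [0, 0, 0, 0, 0, 0]
    - [0, 0, 0, 0, 0, 0]
    - [0, 0, 0, 0, 0, 0]
    - [0, 0, 0, 0, 0, 0]
  hand: 80

```text
t: 7.12
tcp_pos: [0.6255, -0.154, 0.0306]
eef_rot: [-3.084, -0.596, 0.0]
contact_force: [-0.2, 0.4, 0.6]
grip_width: 0.0802
grasp_force: 0.0
```

Request:
play_rows:
  moves:
    - [0, 0, -25, 0, 0, 0]
    - [0, 0, -65, 0, 0, 0]
    - [0, 0, -105, 0, 0, 0]
    - [0, 0, -145, 0, 0, 0]
    - [0, 0, -165, 0, 0, 0]
    - [0, 0, -165, 0, 0, 0]

```text
t: 7.62
tcp_pos: [0.6287, -0.155, 0.2023]
eef_rot: [3.078, 0.595, 0.016]
contact_force: [0.4, 0.2, 0.5]
grip_width: 0.08
grasp_force: 0.0
```

```bash
python3 - <<'E'
from h import *
for c in('wrist','top','scene'):
    p=eyes.capture(c);P,u,v=cloud(p)
    print(c,fit(P,G['wide_tray']),fit(P,(.624,-.1535,.065,.09,.04)),fit(P,G['cover']))
print(robot.observe()['tcp_pos'],delta((.433,.328,.18),22))
E
```

```text
wrist (498, np.float64(0.0086), 'circ', array([ 623.6, -153.3]), 39.0, 'rect', array([ 632.2, -149. ]), array([57.7, 77. ]), 28.3) (2313, np.float64(0.0776), 'circ', array([ 623.9, -155.9]), 26.6, 'rect', array([ 624.3, -155.5]), array([51.6, 52. ]), 89.2) (662, np.float64(0.0042), 'circ', array([ 451.8, -181.8]), 24.0, 'rect', array([ 451.8, -181.8]), array([45.6, 46.4]), 64.2)
top (96, np.float64(0.0092), 'circ', array([ 621.3, -161.4]), 43.3, 'rect', array([ 617.4, -162.6]), array([80.9, 65.5]), 70.2) (295, np.float64(0.078), 'circ', array([ 624.9, -156.5]), 25.3, 'rect', array([ 619.8, -158.8]), array([38.9, 49.9]), 21.0) None
scene (235, np.float64(0.0102), 'circ', array([ 626. , -152.2]), 39.8, 'rect', array([ 630. , -146.1]), array([63.8, 77. ]), 59.3) (357, np.float64(0.079), 'circ', array([ 625.7, -155.6]), 28.3, 'rect', array([ 626.4, -155.8]), array([54.9, 51.6]), 73.9) (172, np.float64(0.0062), 'circ', array([ 460.9, -183.2]), 37.7, 'rect', array([ 455.9, -181.3]), array([64.5, 49.5]), 69.0)
[ 0.62482819 -0.1537956   0.19495756] (array([   1.5, -518.6,   15.5]), array([-0.1,  0.1, -0.1]))
```

Request:
play_rows:
  moves:
    - [0, -35, 0, 0, 0, 0]
    - [0, -75, 0, 0, 0, 0]
    - [0, -115, 5, 0, 0, 0]
    - [0, -155, 5, 0, 0, 0]
    - [0, -190, 10, 0, 0, 0]
    - [0, -225, 10, 0, 0, 0]
    - [0, -260, 15, 0, 0, 0]
    - [0, -260, 15, 0, 0, 0]

```text
t: 8.43
tcp_pos: [0.5233, 0.0923, 0.1777]
eef_rot: [-3.078, -0.602, 0.013]
contact_force: [-0.5, -0.2, 0.0]
grip_width: 0.0798
grasp_force: 0.0
```

Request:
play_rows:
  moves:
    - [0, -35, 0, 0, 0, 0]
    - [0, -75, 0, 0, 0, 0]
    - [0, -115, 0, 0, 0, 0]
    - [1, -155, 0, 0, 0, 0]
    - [1, -190, 0, 0, 0, 0]
    - [1, -225, 0, 0, 0, 0]
    - [1, -250, 0, 0, 0, 0]
    - [1, -258, 0, 0, 0, 0]
    - [1, -258, 0, 0, 0, 0]

```text
t: 9.18
tcp_pos: [0.4319, 0.3279, 0.1789]
eef_rot: [3.083, 0.601, -0.005]
contact_force: [0.1, 0.1, 0.4]
grip_width: 0.08
grasp_force: 0.0
```

```bash
python3 - <<'E'
from h import *
p=eyes.capture('wrist');save(p,'w3');P,u,v=cloud(p)
for k in('vial','flask','square_tray','narrow_tray'):print(k,fit(P,G[k]))
p=eyes.capture('top');save(p,'t3')
P,u,v=cloud(p);print(fit(P,G['wide_tray']),fit(P,(.624,-.1535,.065,.09,.04)))
print(robot.observe()['tcp_pos'],delta((.4325,.328,.03),22))
E
```

```text
vial (646, np.float64(0.0586), 'circ', array([431.1, 328.8]), 13.5, 'rect', array([431.4, 328.8]), array([26. , 26.1]), 52.5)
flask (873, np.float64(0.0736), 'circ', array([435.8, 201.1]), 16.1, 'rect', array([435.8, 201.5]), array([31.4, 30.2]), 84.2)
square_tray (1213, np.float64(0.0085), 'circ', array([604.6, 282.6]), 47.5, 'rect', array([604.8, 282.8]), array([69.2, 69. ]), 0.7)
narrow_tray (360, np.float64(0.0083), 'circ', array([594.6,  17. ]), 26.8, 'rect', array([591.5,  20.8]), array([52.3, 40.5]), 42.3)
(143, np.float64(0.0084), 'circ', array([ 637.2, -152.4]), 53.3, 'rect', array([ 627.1, -147.3]), array([95.4, 75. ]), 70.6) (390, np.float64(0.0781), 'circ', array([ 626.4, -156.4]), 26.7, 'rect', array([ 626.3, -155.8]), array([49.6, 51.4]), 75.9)
[0.4331845  0.32589796 0.17949006] (array([  0.5,  -2.4, 149.5]), array([ 0.1,  0.1, -0.1]))
```

View pics/w3.png

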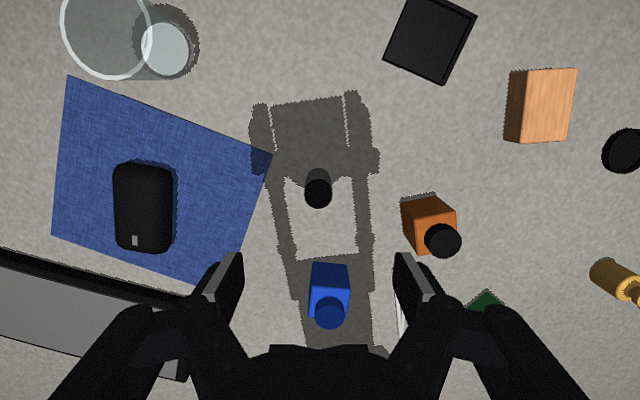

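The vial sits centred between the jaws at (318,190), with the mouse and the blue decoy clear of the fingers.

Request:
play_rows:
  moves:
    - [0, -1, 35, 0, 0, 0]
    - [0, -1, 75, 0, 0, 0]
    - [0, -1, 115, 0, 0, 0]
    - [0, -1, 138, 0, 0, 0]
    - [0, -1, 148, 0, 0, 0]
    - [0, -1, 151, 0, 0, 0]
    - [0, -1, 151, 0, 0, 0]
  hand: 60

```text
t: 9.87
tcp_pos: [0.4338, 0.327, 0.0296]
eef_rot: [3.084, 0.594, -0.001]
contact_force: [-0.7, -0.6, -0.0]
grip_width: 0.0601
grasp_force: 0.0
```

Request:
play_rows:
  moves:
    - [0, 0, 0, 0, 0, 0]
    - [0, 0, 0, 0, 0, 0]
    - [0, 0, 0, 0, 0, 0]
    - [0, 0, 0, 0, 0, 0]
    - [0, 0, 0, 0, 0, 0]
    - [0, 0, 0, 0, 0, 0]
    - [0, 0, 0, 0, 0, 0]
  hand: 20
  grip_force: 25

```text
t: 10.45
tcp_pos: [0.4343, 0.3285, 0.0315]
eef_rot: [-3.084, -0.597, -0.006]
contact_force: [-0.1, -0.6, 6.3]
grip_width: 0.0271
grasp_force: 24.8
```

```bash
python3 - <<'E'
from h import *
s=robot.observe();print(s['t'],s['tcp_pos'],s['grip_width'],s['grasp_force'],delta((.597,.0158,.12),22))
E
```

```text
10.45 [0.43431814 0.32852851 0.03151676] 0.027056475081373047 24.83059175616063 (array([ 34.6, 350.8, -88.3]), array([ 0. , -0.2, -0.1]))
```

Request:
play_rows:
  moves:
    - [0, 0, -15, 0, 0, 0]
    - [0, 0, -45, 0, 0, 0]
    - [1, 10, -72, 0, 0, 0]
    - [4, 35, -80, 0, 0, 0]
    - [8, 75, -80, 0, 0, 0]
    - [12, 115, -80, 0, 0, 0]
    - [16, 155, -80, 0, 0, 0]
    - [20, 195, -80, 0, 0, 0]
    - [24, 235, -80, 0, 0, 0]
    - [28, 275, -80, 0, 0, 0]

```text
t: 11.28
tcp_pos: [0.5619, 0.0815, 0.1103]
eef_rot: [3.084, 0.597, 0.001]
contact_force: [1.4, 0.8, -0.8]
grip_width: 0.0273
grasp_force: 25.1
```

Request:
play_rows:
  moves:
    - [3, 35, 0, 0, 0, 0]
    - [7, 65, 0, 0, 0, 0]
    - [8, 75, 0, 0, 0, 0]
    - [8, 77, 0, 0, 0, 0]
    - [8, 77, 0, 0, 0, 0]
    - [8, 77, 0, 0, 0, 0]

```text
t: 11.78
tcp_pos: [0.5964, 0.016, 0.1097]
eef_rot: [-3.083, -0.597, 0.002]
contact_force: [0.4, 0.4, -0.4]
grip_width: 0.0269
grasp_force: 25.1
```

```bash
cat >> h.py <<'E'
def side(P,c,z0,z1,rad,ya):
    "centre of a held round thing along tool x, seen from the wrist camera"
    ex=np.array([np.cos(np.radians(ya)),np.sin(np.radians(ya))]);ey=np.array([ex[1],-ex[0]])
    D=P[:,:2]-np.array(c);m=(P[:,2]>z0)&(P[:,2]<z1)&(abs(D@ey)<.004)&(abs(D@ex)<.05)
    return (np.percentile((D@ex)[m],[10,50,90])-rad)*1000 if m.sum()>5 else None
E
python3 - <<'E'
from h import *
s=robot.observe();c=s['tcp_pos'][:2]
p=eyes.capture('wrist');save(p,'w4');P,u,v=cloud(p)
print(fit(P,G['narrow_tray']),'x off of vial rel tcp',side(P,c,.085,.105,.014,22))
p=eyes.capture('scene');P,u,v=cloud(p);print(fit(P,(*c,.125,.16,.03)),fit(P,G['narrow_tray']))
print(s['tcp_pos'],delta((.597,.0158,.12),22))
E
```

```text
(681, np.float64(0.0085), 'circ', array([596.6,  15.9]), 25.9, 'rect', array([597.9,  16.4]), array([48.5, 51.8]), 22.3) x off of vial rel tcp [-4.25491174 -3.66210698 -3.10207043]
(409, np.float64(0.1392), 'circ', array([597.3,  17. ]), 28.8, 'rect', array([596.3,  16.5]), array([29.2, 56.7]), 22.2) (171, np.float64(0.0089), 'circ', array([597.5,  16.5]), 26.9, 'rect', array([598.5,  15.5]), array([51.4, 50.9]), 58.3)
[0.59636837 0.01601027 0.10966162] (array([  0.2,   0.7, -10.2]), array([-0.,  0., -0.]))
```

View pics/w4.png

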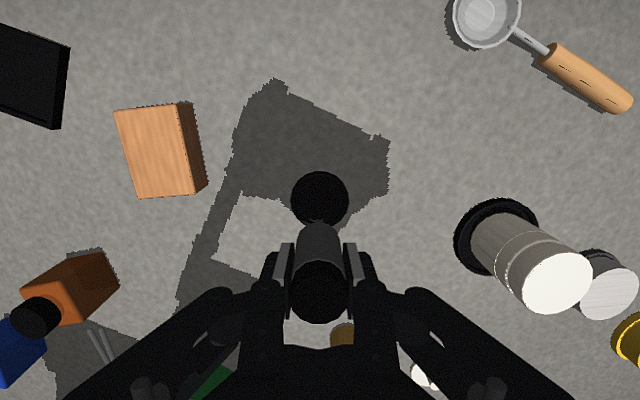

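Request:
play_rows:
  moves:
    - [1, 1, 15, 0, 0, 0]
    - [3, 1, 40, 0, 0, 0]
    - [3, 1, 60, 0, 0, 0]
    - [3, 1, 68, 0, 0, 0]
    - [3, 1, 72, 0, 0, 0]
    - [3, 1, 75, 0, 0, 0]
    - [3, 1, 76, 0, 0, 0]
    - [3, 1, 76, 0, 0, 0]

```text
t: 12.55
tcp_pos: [0.6005, 0.0157, 0.0356]
eef_rot: [-3.084, -0.597, -0.001]
contact_force: [-1.6, 0.3, 3.0]
grip_width: 0.027
grasp_force: 25.5
```

Request:
play_rows:
  moves:
    - [0, 0, 0, 0, 0, 0]
    - [0, 0, 0, 0, 0, 0]
    - [0, 0, 0, 0, 0, 0]
    - [0, 0, 0, 0, 0, 0]
    - [0, 0, 0, 0, 0, 0]
    - [0, 0, 0, 0, 0, 0]
  hand: 60

```text
t: 13.05
tcp_pos: [0.6008, 0.0148, 0.0338]
eef_rot: [3.084, 0.596, 0.0]
contact_force: [-0.4, 0.8, 0.1]
grip_width: 0.0599
grasp_force: 0.0
```

Request:
play_rows:
  moves:
    - [0, 0, -25, 0, 0, 0]
    - [0, 0, -65, 0, 0, 0]
    - [0, 0, -105, 0, 0, 0]
    - [0, 0, -140, 0, 0, 0]
    - [0, 0, -160, 0, 0, 0]
    - [0, 0, -160, 0, 0, 0]

```text
t: 13.55
tcp_pos: [0.6039, 0.0145, 0.1997]
eef_rot: [3.081, 0.595, 0.017]
contact_force: [1.2, -0.7, -0.8]
grip_width: 0.0602
grasp_force: 0.0
```

```bash
python3 - <<'E'
from h import *
for c in('wrist','top','scene'):
    p=eyes.capture(c);P,u,v=cloud(p)
    if c=='wrist':save(p,'w5')
    print(c,fit(P,G['narrow_tray']),fit(P,(.597,.0158,.05,.08,.03)),'jar',fit(P,(.624,-.1535,.065,.09,.04)))
print(robot.observe()['tcp_pos'],delta((.437,.2005,.18),-55.1),delta((.437,.2005,.18),34.9))
E
```

```text
wrist (384, np.float64(0.0087), 'circ', array([596.5,  15.6]), 26.0, 'rect', array([599.9,  17.2]), array([44.3, 50.4]), 24.4) (590, np.float64(0.0626), 'circ', array([597.5,  15.2]), 13.5, 'rect', array([598. ,  15.6]), array([25.7, 26.4]), 19.8) jar (2162, np.float64(0.0775), 'circ', array([ 624.1, -154.8]), 27.2, 'rect', array([ 623.8, -154.2]), array([52. , 51.4]), 63.5)
top (97, np.float64(0.0089), 'circ', array([596.7,  14. ]), 26.6, 'rect', array([596. ,  13.6]), array([45.8, 51. ]), 9.2) (97, np.float64(0.0631), 'circ', array([599.2,  13.4]), 13.5, 'rect', array([597.7,  12.8]), array([22.7, 25.8]), 10.7) jar (391, np.float64(0.0782), 'circ', array([ 626.5, -156.5]), 26.7, 'rect', array([ 625.9, -157. ]), array([50.5, 51.4]), 49.4)
scene (182, np.float64(0.0102), 'circ', array([599.4,  15. ]), 27.2, 'rect', array([601. ,  18.6]), array([47. , 51.3]), 44.6) (150, np.float64(0.0634), 'circ', array([599.1,  16.3]), 14.5, 'rect', array([599.6,  17.2]), array([26.9, 26.5]), 77.5) jar (359, np.float64(0.079), 'circ', array([ 625.7, -155.4]), 27.8, 'rect', array([ 626.9, -155. ]), array([52.6, 52.3]), 0.9)
[0.59998342 0.01486206 0.19293012] (array([ -82.1, -233. ,   13.2]), array([ 0. ,  0.1, 77. ])) (array([ -82.1, -233. ,   13.2]), array([ -0. ,   0.1, -13. ]))
```

View pics/w5.png

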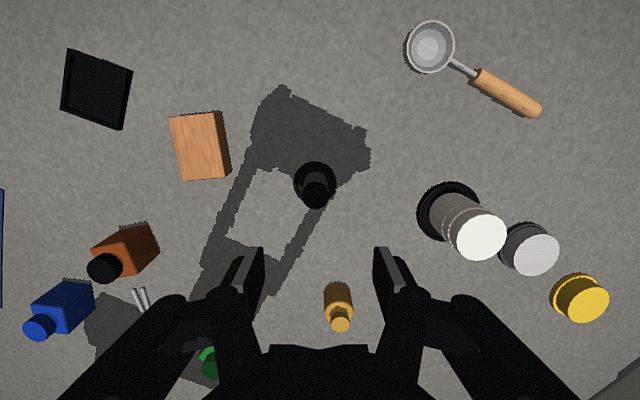

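Vial is centred in its tray at (315,180). The amber bottle is at (125,250).

Request:
play_rows:
  moves:
    - [-12, -34, 2, 0, 0, -2]
    - [-24, -68, 4, 0, 0, -4]
    - [-36, -102, 6, 0, 0, -6]
    - [-48, -136, 8, 0, 0, -8]
    - [-60, -170, 10, 0, 0, -10]
    - [-72, -204, 12, 0, 0, -12]
    - [-80, -228, 13, 0, 0, -13]
    - [-82, -234, 13, 0, 0, -13]
    - [-82, -234, 13, 0, 0, -13]
    - [-82, -234, 13, 0, 0, -13]
  hand: 80

```text
t: 14.53
tcp_pos: [0.4374, 0.201, 0.1798]
eef_rot: [2.996, 0.942, -0.002]
contact_force: [-0.2, -0.4, -0.3]
grip_width: 0.08
grasp_force: 0.0
```

```bash
python3 - <<'E'
from h import *
p=eyes.capture('wrist');save(p,'w6');P,u,v=cloud(p)
print(fit(P,G['flask']),fit(P,G['square_tray']))
m=(np.hypot(P[:,0]-.4375,P[:,1]-.1995)<.045)&(P[:,2]>.048)&(P[:,2]<.058)
print('body',m.sum(),cv2.minAreaRect(P[m][:,:2].astype(np.float32)*1000))
print(robot.observe()['tcp_pos'],yaw(),delta((.437,.2005,.025),34.9))
E
```

```text
(982, np.float64(0.0736), 'circ', array([436.2, 200.7]), 16.0, 'rect', array([436.4, 200.7]), array([31.1, 30.6]), 35.4) (566, np.float64(0.0085), 'circ', array([593.3, 281.9]), 39.8, 'rect', array([578.4, 271.3]), array([37.6, 79.7]), 35.3)
body 953 ((436.2663269042969, 200.93026733398438), (43.151973724365234, 43.957462310791016), 34.14137268066406)
[0.43804806 0.20073566 0.18001657] 34.85433199277767 (array([ -0.8,  -0.5, 155. ]), array([ 0. ,  0.1, -0. ]))
```

View pics/w6.png

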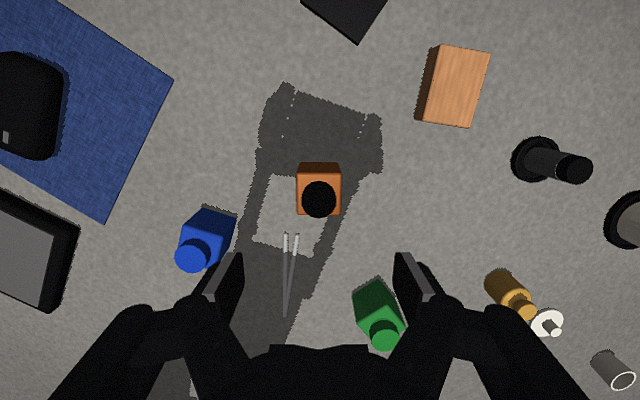

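Bottle is square to the jaws at (318,190). The tweezers and decoys are clear of the fingers.

Request:
play_rows:
  moves:
    - [-1, 0, 35, 0, 0, 0]
    - [-1, 0, 75, 0, 0, 0]
    - [-1, 0, 115, 0, 0, 0]
    - [-1, 0, 140, 0, 0, 0]
    - [-1, 0, 151, 0, 0, 0]
    - [-1, 0, 155, 0, 0, 0]
    - [-1, 0, 155, 0, 0, 0]

```text
t: 15.17
tcp_pos: [0.437, 0.1998, 0.0245]
eef_rot: [2.998, 0.939, -0.004]
contact_force: [-0.2, 0.7, 0.9]
grip_width: 0.0799
grasp_force: 0.0
```

Request:
play_rows:
  moves:
    - [0, 0, 0, 0, 0, 0]
    - [0, 0, 0, 0, 0, 0]
    - [0, 0, 0, 0, 0, 0]
    - [0, 0, 0, 0, 0, 0]
    - [0, 0, 0, 0, 0, 0]
    - [0, 0, 0, 0, 0, 0]
    - [0, 0, 0, 0, 0, 0]
  hand: 35
  grip_force: 40

```text
t: 15.75
tcp_pos: [0.4379, 0.2011, 0.0271]
eef_rot: [2.997, 0.942, 0.005]
contact_force: [-0.1, -1.2, 6.8]
grip_width: 0.0436
grasp_force: 41.9
```

```bash
python3 - <<'E'
from h import *
s=robot.observe();c=np.array(s['tcp_pos']);print(s['t'],c,s['grip_width'],s['grasp_force'],yaw())
print(delta((.6062,.2823,c[2]+.07),0.4))
E
```

```text
15.75 [0.43791692 0.20112924 0.02707642] 0.04362087607687337 41.8908154964447 34.89385190197681
(array([184.7,  29.8, -69.4]), array([ 0. , -0.2, 34.5]))
```

Request:
play_rows:
  moves:
    - [0, 0, -15, 0, 0, 0]
    - [0, 0, -45, 0, 0, 0]
    - [15, 2, -65, 0, 0, 4]
    - [45, 7, -70, 0, 0, 10]
    - [80, 13, -70, 0, 0, 16]
    - [115, 18, -70, 0, 0, 22]
    - [145, 23, -70, 0, 0, 28]
    - [170, 27, -70, 0, 0, 33]
    - [184, 29, -70, 0, 0, 34.5]
    - [185, 29, -70, 0, 0, 34.5]

```text
t: 16.58
tcp_pos: [0.6078, 0.2843, 0.0952]
eef_rot: [-3.141, -0.01, -0.004]
contact_force: [-0.3, 0.4, -1.7]
grip_width: 0.0431
grasp_force: 41.0
```

Request:
play_rows:
  moves:
    - [0, 0, 0, 0, 0, 0]
    - [0, 0, 0, 0, 0, 0]
    - [0, 0, 0, 0, 0, 0]

```text
t: 16.83
tcp_pos: [0.6034, 0.2823, 0.0956]
eef_rot: [3.141, 0.011, -0.003]
contact_force: [-0.1, -0.6, -0.8]
grip_width: 0.0435
grasp_force: 41.0
```

```bash
python3 - <<'E'
from h import *
s=robot.observe();c=s['tcp_pos'][:2]
p=eyes.capture('wrist');save(p,'w7');P,u,v=cloud(p)
print(fit(P,G['square_tray']),'x off of flask rel tcp',side(P,c,.08,.11,.022,yaw()))
# front face orientation
D=P-np.r_[c,0];m=(abs(D[:,1])<.018)&(D[:,0]>.01)&(D[:,0]<.035)&(P[:,2]>.08)&(P[:,2]<.115)
print('front face deg',np.degrees(np.arctan(np.polyfit(D[m][:,1],D[m][:,0],1)[0])))
p=eyes.capture('scene');P,u,v=cloud(p);print(fit(P,G['square_tray']))
print(s['tcp_pos'],yaw(),delta((.6062,.2823,.095),.4))
E
```

```text
(1053, np.float64(0.0086), 'circ', array([613.3, 282.8]), 42.5, 'rect', array([613.2, 282.7]), array([52.2, 68.3]), 0.7) x off of flask rel tcp [-2.67710973 -2.34938983 -2.01466554]
front face deg 0.14332875925974053
(539, np.float64(0.0094), 'circ', array([606.5, 282.7]), 47.0, 'rect', array([606.7, 282.1]), array([69.8, 69.1]), 0.4)
[0.60337223 0.2822968  0.09556977] 0.38606338978451626 (array([2.4, 0.1, 0.9]), array([ 0.,  0., -0.]))
```

View pics/w7.png

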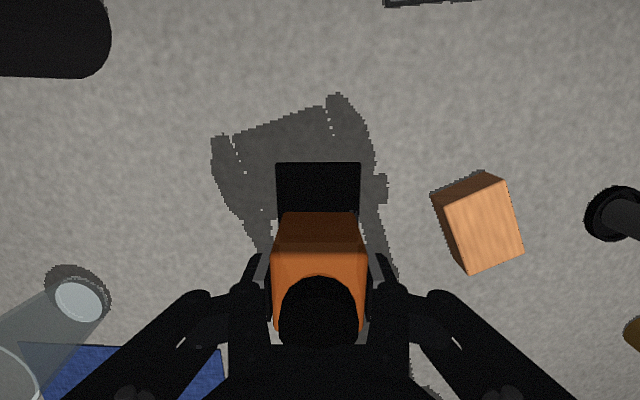

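Request:
play_rows:
  moves:
    - [1, 0, 15, 0, 0, 0]
    - [3, 0, 35, 0, 0, 0]
    - [3.5, 0, 50, 0, 0, 0]
    - [3.5, 0, 58, 0, 0, 0]
    - [3.5, 0, 62, 0, 0, 0]
    - [3.5, 0, 64, 0, 0, 0]
    - [3.5, 0, 65, 0, 0, 0]
    - [3.5, 0, 65, 0, 0, 0]

```text
t: 17.6
tcp_pos: [0.6089, 0.283, 0.0315]
eef_rot: [-3.141, -0.01, -0.002]
contact_force: [-0.3, -0.5, -2.1]
grip_width: 0.0437
grasp_force: 41.1
```

```bash
python3 - <<'E'
from h import *
s=robot.observe();c=s['tcp_pos'][:2]
p=eyes.capture('wrist');P,u,v=cloud(p)
m=(abs(P[:,0]-.63)<.02)&(abs(P[:,1]-.2825)<.045)&(P[:,2]>.006)&(P[:,2]<.014);q=P[m]
print('tray far edge',np.percentile(q[:,0],[50,98])*1000,'y',np.percentile(q[:,1],[1,99])*1000)
print('flask cx',side(P,c,.02,.05,.022,yaw())+c[0]*1000, s['tcp_pos'],s['contact_force'],yaw())
E
```

```text
tray far edge [634.78211059 639.37470421] y [249.65027797 316.77422765]
flask cx [606.22798282 606.5870903  606.92682589] [0.60888337 0.28304571 0.03150138] [-0.32684878 -0.48505519 -2.12773235] 0.37780812660803315
```

Request:
play_rows:
  moves:
    - [-1, 0, 0.5, 0, 0, 0]
    - [-1, 0, 1, 0, 0, 0]
    - [-1, 0, 1.5, 0, 0, 0]
    - [-1, 0, 1.5, 0, 0, 0]

```text
t: 17.98
tcp_pos: [0.6081, 0.2831, 0.0311]
eef_rot: [-3.141, -0.011, -0.003]
contact_force: [-0.9, 0.3, 5.5]
grip_width: 0.0438
grasp_force: 42.0
```

Request:
play_rows:
  moves:
    - [0, 0, 0, 0, 0, 0]
    - [0, 0, 0, 0, 0, 0]
    - [0, 0, 0, 0, 0, 0]
    - [0, 0, 0, 0, 0, 0]
    - [0, 0, 0, 0, 0, 0]
    - [0, 0, 0, 0, 0, 0]
  hand: 80

```text
t: 18.48
tcp_pos: [0.6074, 0.2828, 0.0291]
eef_rot: [3.141, 0.01, -0.0]
contact_force: [0.3, 0.4, -0.7]
grip_width: 0.0798
grasp_force: 0.0
```

Request:
play_rows:
  moves:
    - [0, 0, -25, 0, 0, 0]
    - [0, 0, -65, 0, 0, 0]
    - [0, 0, -105, 0, 0, 0]
    - [0, 0, -140, 0, 0, 0]
    - [0, 0, -160, 0, 0, 0]
    - [0, 0, -160, 0, 0, 0]

```text
t: 18.98
tcp_pos: [0.6105, 0.284, 0.1957]
eef_rot: [-3.138, -0.01, -0.017]
contact_force: [1.3, 0.3, 0.9]
grip_width: 0.08
grasp_force: 0.0
```

```bash
python3 - <<'E'
from h import *
p=eyes.capture('wrist');P,u,v=cloud(p)
m=(np.hypot(P[:,0]-.606,P[:,1]-.282)<.045)&(P[:,2]>.052)&(P[:,2]<.062)
print('body',m.sum(),cv2.minAreaRect(P[m][:,:2].astype(np.float32)*1000),fit(P,G['square_tray']))
for c in('wrist','top','scene'):
    if c!='wrist':p=eyes.capture(c);P,u,v=cloud(p)
    print(c,fit(P,(.606,.282,.07,.09,.04)),fit(P,G['square_tray'])[-3:],'jar',fit(P,(.624,-.1535,.065,.09,.04)))
    if c!='wrist':print(fit(P,G['crucible']),fit(P,G['pedestal']))
save(eyes.capture('top'),'t7')
print(robot.observe()['tcp_pos'],delta((.455,-.327,.18),22))
E
```

```text
body 889 ((606.3719482421875, 283.04443359375), (43.36818313598633, 44.149017333984375), 0.35168468952178955) (733, np.float64(0.0087), 'circ', array([604.7, 282.3]), 47.5, 'rect', array([605. , 282.4]), array([68. , 68.7]), 1.3)
wrist (892, np.float64(0.0776), 'circ', array([605.9, 283. ]), 16.0, 'rect', array([606. , 283.2]), array([30.3, 32. ]), 89.2) (array([605. , 282.4]), array([68. , 68.7]), 1.3) jar None
top (151, np.float64(0.0778), 'circ', array([608.4, 282.7]), 16.7, 'rect', array([608.5, 282. ]), array([31.4, 30. ]), 5.3) (array([615.9, 281.6]), array([90.7, 68.6]), 2.1) jar (389, np.float64(0.0781), 'circ', array([ 626.6, -156.9]), 26.4, 'rect', array([ 626., -157.]), array([50.1, 51. ]), 45.0)
(100, np.float64(0.0362), 'circ', array([ 455.2, -328. ]), 20.0, 'rect', array([ 455.9, -327.4]), array([38.5, 36.5]), 89.9) (473, np.float64(0.0291), 'circ', array([ 622.1, -274.5]), 31.3, 'rect', array([ 621.8, -273.3]), array([59.3, 59. ]), 15.1)
scene (297, np.float64(0.0799), 'circ', array([607., 283.]), 17.2, 'rect', array([606.6, 283.2]), array([32.8, 31.3]), 27.7) (array([607. , 282.4]), array([68.5, 69.5]), 89.8) jar (358, np.float64(0.079), 'circ', array([ 626.8, -155.8]), 27.9, 'rect', array([ 626.5, -154.3]), array([52.6, 51.8]), 10.3)
(133, np.float64(0.0332), 'circ', array([ 453.2, -327.9]), 22.6, 'rect', array([ 454.4, -327.2]), array([42. , 38.3]), 39.2) (295, np.float64(0.0302), 'circ', array([ 620.3, -274.9]), 32.3, 'rect', array([ 620.3, -272.5]), array([59.6, 55.6]), 33.1)
[0.60635157 0.28247814 0.18737008] (array([-155.3,  608.5,    8.6]), array([  0. ,   0.2, -21.6]))
```

Request:
play_rows:
  moves:
    - [-9, 35, 0, 0, 0, 0]
    - [-19, 75, 0, 0, 0, 0]
    - [-29, 115, 0, 0, 0, 0]
    - [-39, 155, 0, 0, 0, 0]
    - [-49, 194, 0, 0, 0, 0]
    - [-59, 233, 0, 0, 0, 0]
    - [-69, 270, 0, 0, 0, 0]
    - [-79, 310, 0, 0, 0, 0]
    - [-79, 310, 0, 0, 0, 0]
  hand: 62

```text
t: 19.93
tcp_pos: [0.5275, -0.034, 0.1872]
eef_rot: [3.138, 0.001, -0.009]
contact_force: [0.6, 0.0, 0.1]
grip_width: 0.0622
grasp_force: 0.0
```

Request:
play_rows:
  moves:
    - [-9, 35, 0, 0, 0, 0]
    - [-19, 75, 2, 0, 0, 0]
    - [-29, 115, 4, 0, 0, 0]
    - [-39, 155, 6, 0, 0, 0]
    - [-49, 194, 8, 0, 0, 0]
    - [-59, 233, 8, 0, 0, 0]
    - [-69, 270, 8, 0, 0, 0]
    - [-76, 292, 8, 0, 0, 0]
    - [-76, 298, 8, 0, 0, 0]
    - [-76, 298, 8, 0, 0, 0]

```text
t: 20.77
tcp_pos: [0.4558, -0.327, 0.1794]
eef_rot: [-3.139, -0.006, 0.003]
contact_force: [0.2, 1.3, -0.3]
grip_width: 0.062
grasp_force: 0.0
```

```bash
python3 - <<'E'
from h import *
p=eyes.capture('wrist');save(p,'w8');P,u,v=cloud(p)
for k in('crucible','pedestal'):print(k,fit(P,G[k]))
print(fit(P,(.4525,-.181,.002,.03,.032)),fit(P,(.4525,-.181,.014,.03,.032)))
print('jar',fit(P,(.624,-.1535,.065,.09,.04)),'tray',fit(P,G['wide_tray']))
print(robot.observe()['tcp_pos'],yaw(),delta((.4545,-.327,.015),.4))
E
```

```text
crucible (549, np.float64(0.036), 'circ', array([ 452.2, -328. ]), 19.9, 'rect', array([ 452.5, -328. ]), array([38.6, 38.6]), 79.1)
pedestal (2465, np.float64(0.0286), 'circ', array([ 617.9, -273.6]), 29.9, 'rect', array([ 606.6, -273.5]), array([59.3, 34.9]), 89.4)
(1301, np.float64(0.0038), 'circ', array([ 451.3, -181.6]), 24.2, 'rect', array([ 451.5, -181.7]), array([47.2, 47.3]), 56.0) (202, np.float64(0.0203), 'circ', array([ 451., -182.]), 8.5, 'rect', array([ 451.7, -182.2]), array([15.9, 15.2]), 44.2)
jar (1338, np.float64(0.0771), 'circ', array([ 612.4, -156.6]), 24.2, 'rect', array([ 605.5, -156.7]), array([16.7, 48.3]), 1.1) tray (906, np.float64(0.0088), 'circ', array([ 619.8, -154.3]), 38.6, 'rect', array([ 604.2, -160. ]), array([37.4, 77. ]), 20.0)
[ 0.45606984 -0.32542693  0.17970089] 0.2944415328472555 (array([ -1.3,   2.1, 164.7]), array([-0.2,  0.1, -0.1]))
```

View pics/w8.png

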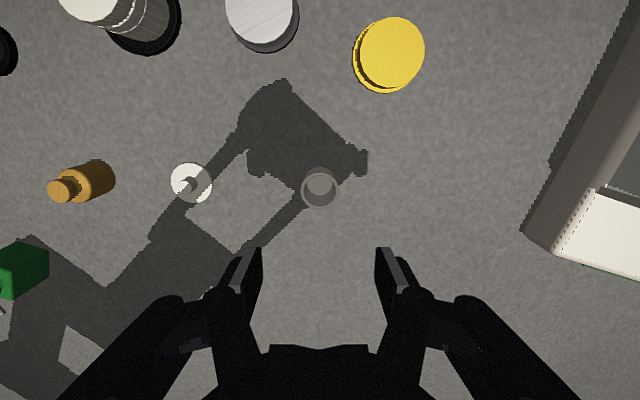

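The crucible is centred between the jaws at (319,190), and the cover lies knob up at (190,182). Descending.

Request:
play_rows:
  moves:
    - [-1.5, 1, 35, 0, 0, 0]
    - [-1.5, 1, 75, 0, 0, 0]
    - [-1.5, 1, 115, 0, 0, 0]
    - [-1.5, 1, 145, 0, 0, 0]
    - [-1.5, 1, 158, 0, 0, 0]
    - [-1.5, 1, 163, 0, 0, 0]
    - [-1.5, 1, 163, 0, 0, 0]

```text
t: 21.4
tcp_pos: [0.4547, -0.3246, 0.0168]
eef_rot: [-3.139, -0.013, 0.004]
contact_force: [-0.9, -0.3, 0.4]
grip_width: 0.0618
grasp_force: 0.0
```

Request:
play_rows:
  moves:
    - [0, 0, 0, 0, 0, 0]
    - [0, 0, 0, 0, 0, 0]
    - [0, 0, 0, 0, 0, 0]
    - [0, 0, 0, 0, 0, 0]
    - [0, 0, 0, 0, 0, 0]
    - [0, 0, 0, 0, 0, 0]
    - [0, 0, 0, 0, 0, 0]
  hand: 30
  grip_force: 25

```text
t: 21.98
tcp_pos: [0.456, -0.3276, 0.0198]
eef_rot: [3.14, 0.009, 0.004]
contact_force: [1.3, 2.6, 6.8]
grip_width: 0.0381
grasp_force: 25.5
```

Request:
play_rows:
  moves:
    - [0, 0, -15, 0, 0, 0]
    - [0, 0, -45, 0, 0, 0]
    - [0, 0, -70, 0, 0, 0]
    - [0, 0, -80, 0, 0, 0]
    - [0, 0, -80, 0, 0, 0]

```text
t: 22.4
tcp_pos: [0.4562, -0.3286, 0.101]
eef_rot: [3.137, 0.01, 0.007]
contact_force: [0.4, -0.0, -1.3]
grip_width: 0.0376
grasp_force: 25.5
```

```bash
python3 - <<'E'
from h import *
s=robot.observe();c=s['tcp_pos'];print(c,s['grip_width'],s['grasp_force'],delta((.4545+.1665,-.327+.0543,c[2]),.4))
E
```

```text
[ 0.45623857 -0.32856417  0.10098082] 0.03759867578435468 25.479360413974064 (array([165.1, -54.8,   0.5]), array([ 0.2, -0.2, -0. ]))
```

Request:
play_rows:
  moves:
    - [20, -7, 0, 0, 0, 0]
    - [55, -18, 0, 0, 0, 0]
    - [95, -31, 0, 0, 0, 0]
    - [130, -43, 0, 0, 0, 0]
    - [155, -51, 0, 0, 0, 0]
    - [166, -55, 0, 0, 0, 0]
    - [166, -55, 0, 0, 0, 0]
    - [166, -55, 0, 0, 0, 0]
    - [166, -55, 0, 0, 0, 0]

```text
t: 23.15
tcp_pos: [0.6184, -0.2712, 0.0972]
eef_rot: [-3.141, -0.009, 0.005]
contact_force: [0.0, -0.3, -0.6]
grip_width: 0.038
grasp_force: 25.5
```

```bash
python3 - <<'E'
from h import *
s=robot.observe();c=s['tcp_pos'][:2]
p=eyes.capture('wrist');save(p,'w9');P,u,v=cloud(p)
print('ped',fit(P,G['pedestal']),'cruc x',side(P,c,.095,.115,.0195,yaw())+c[0]*1000)
m=(abs(P[:,0]-.621)<.05)&(abs(P[:,1]+.273)<.005)&(P[:,2]>.022)&(P[:,2]<.035);print('ped far edge -30',np.percentile(P[m][:,0],[98,100])*1000-30)
p=eyes.capture('scene');P,u,v=cloud(p);print(fit(P,G['pedestal']))
print(s['tcp_pos'],s['contact_force'])
E
```

```text
ped (3611, np.float64(0.0287), 'circ', array([ 619.3, -274.1]), 30.0, 'rect', array([ 623.6, -274.2]), array([58.7, 50.4]), 87.4) cruc x [578.64553206 580.1644254  614.39673603]
ped far edge -30 [618.4479816  618.74007141]
(299, np.float64(0.0304), 'circ', array([ 620.3, -273.6]), 31.1, 'rect', array([ 620.7, -272.8]), array([58.9, 56.8]), 57.1)
[ 0.61836632 -0.27124023  0.09722688] [ 0.04720142 -0.33453011 -0.61730778]
```

View pics/w9.png

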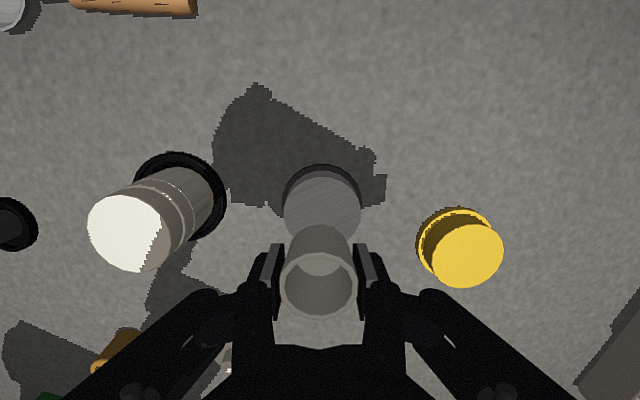

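Request:
play_rows:
  moves:
    - [1, 1, 10, 0, 0, 0]
    - [2.5, 2, 25, 0, 0, 0]
    - [2.5, 2, 38, 0, 0, 0]
    - [2.5, 2, 44, 0, 0, 0]
    - [2.5, 2, 46, 0, 0, 0]
    - [2.5, 2, 46, 0, 0, 0]
    - [2.5, 2, 46, 0, 0, 0]

```text
t: 23.83
tcp_pos: [0.6232, -0.2734, 0.0527]
eef_rot: [3.141, 0.01, 0.001]
contact_force: [-0.5, 0.1, -0.7]
grip_width: 0.0386
grasp_force: 25.5
```

```bash
python3 - <<'E'
from h import *
tp=[]
for i in range(3):
    p=eyes.capture('wrist');P,u,v=cloud(p);s=robot.observe();tp.append(s['tcp_pos'])
c=s['tcp_pos'];print(np.mean(tp,0),s['contact_force'])
m=(abs(P[:,0]-.621)<.05)&(abs(P[:,1]+.273)<.005)&(P[:,2]>.022)&(P[:,2]<.034);print('ped far edge -30',np.percentile(P[m][:,0],[98,100])*1000-30)
q=P[(abs(P[:,0]-.621)<.05)&(abs(P[:,1]+.273)<.005)];
for z in(.04,.045,.05,.055,.06,.065,.07):
    a=q[abs(q[:,2]-z)<.0025]
    if len(a):print(z,np.percentile(a[:,0],[5,50,95]).round(4))
r=P[(np.hypot(P[:,0]-.62,P[:,1]+.273)<.03)&(P[:,2]>.066)&(P[:,2]<.076)]
print('rim',len(r),cv2.minEnclosingCircle(r[:,:2].astype(np.float32)*1000),np.median(r[:,2]))
p=eyes.capture('scene');P,u,v=cloud(p);r=P[(np.hypot(P[:,0]-.62,P[:,1]+.273)<.03)&(P[:,2]>.066)&(P[:,2]<.08)];print('scene rim',len(r),r[:,:2].min(0),r[:,:2].max(0),np.median(r[:,2]))
E
```

```text
[ 0.62358135 -0.27341084  0.05316971] [-0.06489631 -0.12239613 -0.43143655]
ped far edge -30 [618.68470604 619.06261773]
0.04 [0.6046 0.6083 0.6378]
0.045 [0.6042 0.6054 0.6383]
0.05 [0.6039 0.605  0.6386]
0.055 [0.6039 0.6049 0.6388]
0.06 [0.6038 0.605  0.6391]
0.065 [0.6036 0.6047 0.6393]
0.07 [0.6013 0.636  0.6394]
rim 2553 ((627.9461669921875, -273.00347900390625), 28.549015045166016) 0.06987320910725432
scene rim 89 [ 0.61315921 -0.29774052] [ 0.64004016 -0.2431801 ] 0.07259369023899154
```

Request:
play_rows:
  moves:
    - [-0.5, 0, 1, 0, 0, 0]
    - [-0.5, 0, 2, 0, 0, 0]
    - [-0.5, 0, 3, 0, 0, 0]
    - [-0.5, 0, 3.5, 0, 0, 0]
    - [-0.5, 0, 3.5, 0, 0, 0]

```text
t: 24.45
tcp_pos: [0.6228, -0.2731, 0.0498]
eef_rot: [3.141, 0.01, 0.001]
contact_force: [-1.0, -0.1, 4.4]
grip_width: 0.038
grasp_force: 25.8
```

Request:
play_rows:
  moves:
    - [0, 0, 0, 0, 0, 0]
    - [0, 0, 0, 0, 0, 0]
    - [0, 0, 0, 0, 0, 0]
    - [0, 0, 0, 0, 0, 0]
    - [0, 0, 0, 0, 0, 0]
  hand: 60

```text
t: 24.87
tcp_pos: [0.6225, -0.273, 0.0485]
eef_rot: [-3.141, -0.01, 0.001]
contact_force: [-0.2, -0.2, 0.6]
grip_width: 0.06
grasp_force: 0.0
```

Request:
play_rows:
  moves:
    - [0, 0, -15, 0, 0, 0]
    - [0, 0, -45, 0, 0, 0]
    - [0, 0, -85, 0, 0, 0]
    - [0, 0, -120, 0, 0, 0]
    - [0, 0, -130, 0, 0, 0]
    - [0, 0, -130, 0, 0, 0]

```text
t: 25.37
tcp_pos: [0.6247, -0.2741, 0.1832]
eef_rot: [3.137, 0.01, 0.012]
contact_force: [0.4, 0.2, -0.5]
grip_width: 0.0601
grasp_force: 0.0
```

```bash
python3 - <<'E'
from h import *
for c in('wrist','top','scene'):
    p=eyes.capture(c);P,u,v=cloud(p)
    if c=='wrist':save(p,'w10')
    print(c,fit(P,(.621,-.273,.022,.034,.05)),'cruc',fit(P,(.621,-.273,.06,.08,.035)))
    if c!='top':print('jar',fit(P,(.624,-.155,.065,.09,.04)),'tray',fit(P,(.624,-.155,.006,.014,.055)))
    print('cover',fit(P,(.4525,-.181,.002,.03,.032)),fit(P,(.4525,-.181,.014,.03,.032)))
print(robot.observe()['tcp_pos'],delta((.453,-.1815,.14),.4))
E
```

```text
wrist (1326, np.float64(0.0289), 'circ', array([ 619.3, -273.9]), 29.8, 'rect', array([ 624., -274.]), array([58.7, 49.2]), 88.6) cruc (556, np.float64(0.0662), 'circ', array([ 619.1, -273.5]), 19.9, 'rect', array([ 619.2, -273.3]), array([38.9, 38.8]), 65.2)
jar (2786, np.float64(0.0775), 'circ', array([ 623.9, -155.7]), 26.8, 'rect', array([ 624.2, -156.1]), array([51.8, 52.7]), 89.1) tray (617, np.float64(0.0084), 'circ', array([ 623.7, -153.4]), 39.1, 'rect', array([ 629.2, -160.5]), array([77.2, 59.3]), 38.7)
cover (175, np.float64(0.0037), 'circ', array([ 447.8, -192.8]), 21.2, 'rect', array([ 446.2, -198. ]), array([12.1, 42.4]), 72.2) None
top (92, np.float64(0.0287), 'circ', array([ 622.1, -273.2]), 30.1, 'rect', array([ 620.3, -272.3]), array([58.6, 42. ]), 64.2) cruc (11, np.float64(0.0657), 'circ', array([ 622.1, -273.7]), 19.5, 'rect', array([ 626.9, -277.3]), array([39. , 11.8]), 53.3)
cover (201, np.float64(0.005), 'circ', array([ 453.8, -181.6]), 29.8, 'rect', array([ 458.3, -174.8]), array([38. , 57.8]), 60.3) (35, np.float64(0.0206), 'circ', array([ 453.9, -183.6]),
[... 238 characters left out ...]
ray([ 619.8, -272.8]), 21.2, 'rect', array([ 620.6, -273. ]), array([40.6, 35.9]), 60.5)
jar (352, np.float64(0.0791), 'circ', array([ 626.3, -156.1]), 28.7, 'rect', array([ 626.6, -156. ]), array([52.6, 51.5]), 70.8) tray (195, np.float64(0.0098), 'circ', array([ 627. , -152.4]), 40.0, 'rect', array([ 629.5, -146.3]), array([66.8, 76.9]), 61.2)
cover (189, np.float64(0.0058), 'circ', array([ 453. , -181.8]), 31.4, 'rect', array([ 449.8, -181.6]), array([57.1, 55.7]), 47.7) (32, np.float64(0.0213), 'circ', array([ 453.4, -180.4]), 8.7, 'rect', array([ 453.5, -180.1]), array([16. , 13.1]), 48.9)
[ 0.62150822 -0.27243299  0.17679794] (array([-167.8,  -92. ,   37.5]), array([-0.1,  0.2, -0. ]))
```

View pics/w10.png

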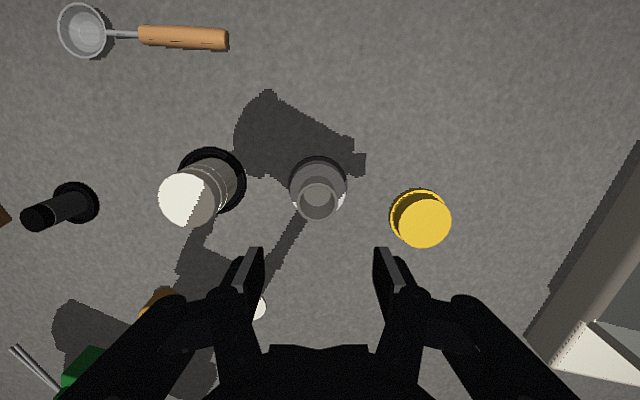

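Crucible is centred on its pedestal at (318,190). The jar sits about 2 mm off its tray's middle in y, so I re-centre it with the jaws.

Request:
play_rows:
  moves:
    - [1, -30, 0, 0, 0, 0]
    - [2, -65, 0, 0, 0, 0]
    - [3, -100, 0, 0, 0, 0]
    - [3, -117, 5, 0, 0, 0]
    - [3, -119, 30, 0, 0, 0]
    - [3, -119, 65, 0, 0, 0]
    - [3, -119, 100, 0, 0, 0]
    - [3, -119, 130, 0, 0, 0]
    - [3, -119, 145, 0, 0, 0]
    - [3, -119, 145, 0, 0, 0]
  hand: 82

```text
t: 26.35
tcp_pos: [0.6201, -0.1526, 0.0272]
eef_rot: [-3.138, -0.011, 0.019]
contact_force: [0.6, -0.7, 0.2]
grip_width: 0.0819
grasp_force: 0.0
```

```bash
python3 - <<'E'
from h import *
t=[]
for i in range(3): eyes.capture('top');t.append(robot.observe()['tcp_pos'])
print(np.mean(t,0),robot.observe()['contact_force'],delta((.625,-.1534,.031),.4))
E
```

```text
[ 0.62355326 -0.15380613  0.03174235] [-0.65945727  0.42495284 -0.28637473] (array([ 0.1, -0.9,  2.5]), array([ 0.,  0., -0.]))
```

Request:
play_rows:
  moves:
    - [0, -0.5, 0, 0, 0, 0]
    - [0, -0.5, 0, 0, 0, 0]
    - [0, -0.5, 0, 0, 0, 0]
    - [0, -0.5, 0, 0, 0, 0]
    - [0, -0.5, 0, 0, 0, 0]
    - [0, -0.5, 0, 0, 0, 0]
    - [0, -0.5, -1, 0, 0, 0]
    - [0, -0.5, -1, 0, 0, 0]
    - [0, -0.5, -1, 0, 0, 0]
  hand: 45
  grip_force: 30

```text
t: 27.25
tcp_pos: [0.6252, -0.1537, 0.0356]
eef_rot: [3.141, 0.01, 0.002]
contact_force: [-0.4, -0.5, 5.6]
grip_width: 0.0534
grasp_force: 32.3
```

Request:
play_rows:
  moves:
    - [0, 0, 0.5, 0, 0, 0]
    - [0, 0, 0.5, 0, 0, 0]
    - [0, 0, 0.5, 0, 0, 0]
    - [0, 0, 0.5, 0, 0, 0]
    - [0, 0, 0.5, 0, 0, 0]
  hand: 80

```text
t: 27.67
tcp_pos: [0.6245, -0.1533, 0.0339]
eef_rot: [-3.141, -0.01, 0.001]
contact_force: [-0.1, -0.4, 0.6]
grip_width: 0.0801
grasp_force: 0.0
```

Request:
play_rows:
  moves:
    - [0, 0, -15, 0, 0, 0]
    - [0, 0, -45, 0, 0, 0]
    - [0, 0, -85, 0, 0, 0]
    - [0, 0, -120, 0, 0, 0]
    - [0, 0, -130, 0, 0, 0]
    - [0, 0, -130, 0, 0, 0]

```text
t: 28.17
tcp_pos: [0.627, -0.1542, 0.1684]
eef_rot: [3.139, 0.01, 0.012]
contact_force: [-0.1, 0.3, -0.1]
grip_width: 0.0798
grasp_force: 0.0
```

```bash
python3 - <<'E'
from h import *
for c in('wrist','scene'):
    p=eyes.capture(c);P,u,v=cloud(p)
    print('jar',fit(P,(.624,-.155,.065,.09,.04)),'tray',fit(P,(.624,-.155,.006,.014,.055)))
    print('cover',fit(P,(.4525,-.181,.002,.03,.032)),fit(P,(.4525,-.181,.014,.03,.032)))
print(robot.observe()['tcp_pos'],delta((.453,-.1815,.14),.4))
E
```

```text
jar (2970, np.float64(0.0776), 'circ', array([ 623.2, -153.5]), 26.4, 'rect', array([ 623.6, -153.5]), array([51.6, 52.3]), 47.1) tray (578, np.float64(0.0085), 'circ', array([ 623.4, -153.4]), 38.9, 'rect', array([ 633.9, -153.6]), array([76.8, 56.2]), 89.8)
cover (876, np.float64(0.004), 'circ', array([ 451.6, -181.2]), 24.4, 'rect', array([ 452.3, -181.5]), array([47.5, 45.7]), 7.3) (149, np.float64(0.0206), 'circ', array([ 451.3, -181. ]), 8.4, 'rect', array([ 451.5, -181.2]), array([15.7, 15.2]), 2.9)
jar (352, np.float64(0.0791), 'circ', array([ 625.6, -152.4]), 28.0, 'rect', array([ 625.8, -152.3]), array([52.6, 52.2]), 64.2) tray (204, np.float64(0.0098), 'circ', array([ 626.8, -152.7]), 40.0, 'rect', array([ 629.6, -147.6]), array([66.1, 76.9]), 56.8)
cover (189, np.float64(0.0058), 'circ', array([ 452.6, -180.6]), 31.6, 'rect', array([ 452.3, -177.6]), array([53., 54.]), 35.3) (32, np.float64(0.0208), 'circ', array([ 453.5, -180.4]), 8.9, 'rect', array([ 453.8, -180. ]), array([15.5, 13.3]), 60.3)
[ 0.62421974 -0.15327755  0.16357976] (array([-171.4,   27.1,   23.7]), array([-0. ,  0.1, -0. ]))
```

Request:
play_rows:
  moves:
    - [-30, 5, 0, 0, 0, 0]
    - [-65, 11, 5, 0, 0, 0]
    - [-105, 17, 10, 0, 0, 0]
    - [-140, 23, 15, 0, 0, 0]
    - [-163, 26, 20, 0, 0, 0]
    - [-171, 27.5, 24, 0, 0, 0]
    - [-171, 27.5, 24, 0, 0, 0]
    - [-171, 27.5, 24, 0, 0, 0]
    - [-171, 27.5, 24, 0, 0, 0]
  hand: 42

```text
t: 29.02
tcp_pos: [0.4556, -0.1824, 0.14]
eef_rot: [3.142, 0.011, 0.002]
contact_force: [0.4, -0.3, 0.1]
grip_width: 0.0421
grasp_force: 0.0
```

```bash
python3 - <<'E'
from h import *
t=[]
for i in range(3): p=eyes.capture('wrist');t.append(robot.observe()['tcp_pos'])
save(p,'w11');P,u,v=cloud(p)
print('cover',fit(P,(.4525,-.181,.002,.03,.032)),fit(P,(.4525,-.181,.014,.03,.032)))
print(np.mean(t,0),delta((.453,-.1815,.02),.4))
E
```

```text
cover (1689, np.float64(0.0039), 'circ', array([ 451.1, -182.2]), 24.0, 'rect', array([ 451.1, -181.8]), array([47.4, 46.1]), 1.4) (232, np.float64(0.0205), 'circ', array([ 451.4, -181.9]), 7.9, 'rect', array([ 451.6, -182. ]), array([14.9, 15. ]), 47.4)
[ 0.45561013 -0.18232361  0.14021223] (array([ -2.5,  -0.8, 120.3]), array([ 0., -0.,  0.]))
```

View pics/w11.png

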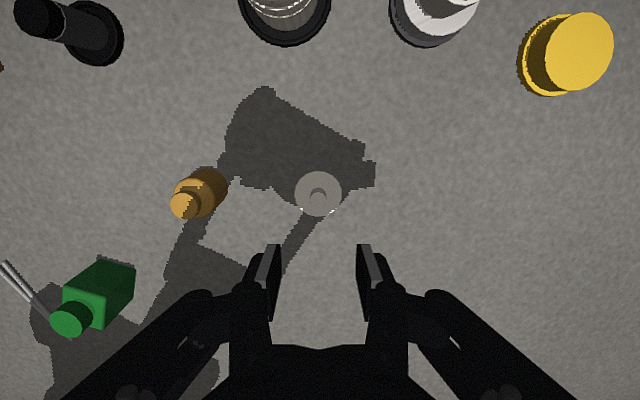

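Cover knob is centred between the jaws at (318,194).

Request:
play_rows:
  moves:
    - [-1.5, 0, 30, 0, 0, 0]
    - [-2.5, 0, 70, 0, 0, 0]
    - [-2.5, 0, 100, 0, 0, 0]
    - [-2.5, 0, 115, 0, 0, 0]
    - [-2.5, 0, 121, 0, 0, 0]
    - [-2.5, 0, 121, 0, 0, 0]
    - [-2.5, 0, 121, 0, 0, 0]

```text
t: 29.75
tcp_pos: [0.4526, -0.1825, 0.0197]
eef_rot: [3.141, 0.011, 0.002]
contact_force: [0.0, -0.5, 0.1]
grip_width: 0.0419
grasp_force: 0.0
```

```bash
python3 - <<'E'
from h import *
t=[]
for i in range(3): p=eyes.capture('wrist');t.append(robot.observe()['tcp_pos'])
print(np.mean(t,0),robot.observe()['contact_force'],robot.tips_ahead)
E
```

```text
[ 0.45289094 -0.18278538  0.02048547] [ 0.84749526  0.41298294 -0.02008866] 0.008
```

Request:
play_rows:
  moves:
    - [0, -0.5, 2, 0, 0, 0]
    - [0, -0.5, 2, 0, 0, 0]
    - [0, -0.5, 2, 0, 0, 0]
    - [0, -0.5, 2, 0, 0, 0]
    - [0, -0.5, 2, 0, 0, 0]
    - [0, -0.5, 2, 0, 0, 0]
    - [0, -0.5, 2, 0, 0, 0]
  hand: 8
  grip_force: 25

```text
t: 30.48
tcp_pos: [0.4518, -0.1818, 0.018]
eef_rot: [3.141, 0.01, 0.002]
contact_force: [0.1, 1.5, 5.8]
grip_width: 0.0145
grasp_force: 24.5
```

Request:
play_rows:
  moves:
    - [0, 0, -10, 0, 0, 0]
    - [0, 0, -35, 0, 0, 0]
    - [0, 0, -70, 0, 0, 0]
    - [0, 0, -100, 0, 0, 0]
    - [0, 0, -110, 0, 0, 0]
    - [0, 0, -110, 0, 0, 0]
    - [0, 0, -110, 0, 0, 0]

```text
t: 31.07
tcp_pos: [0.4514, -0.1817, 0.1274]
eef_rot: [3.141, 0.01, 0.001]
contact_force: [-0.2, -0.5, -0.4]
grip_width: 0.0145
grasp_force: 24.4
```

```bash
python3 - <<'E'
from h import *
t=[]
for i in range(3): p=eyes.capture('wrist');s=robot.observe();t.append(s['tcp_pos'])
save(p,'w12');c=np.mean(t,0);print(c,s['grip_width'],s['grasp_force'])
P,u,v=cloud(p)
# disc visible front edge
m=(abs(P[:,1]-c[1])<.006)&(abs(P[:,0]-c[0])<.04)&(P[:,2]>c[2]-.03)&(P[:,2]<c[2]-.002);print('disc front-24',np.percentile(P[m][:,0],[90,98])*1000-24,np.percentile(P[m][:,2],[5,50,95]))
print(delta((.6215,-.2735,c[2]),.4))
E
```

```text
[ 0.45047941 -0.18110505  0.126039  ] 0.014705229026777495 24.440176784992218
disc front-24 [447.96216332 449.25441719] [0.11048274 0.11171553 0.12145459]
(array([170.5,  93.6,  -0.9]), array([-0.1,  0.2, -0. ]))
```

View pics/w12.png

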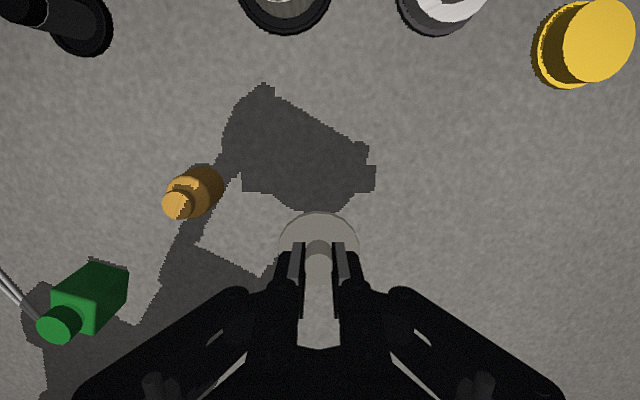

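The cover is held by its knob with the disc level, at (318,235).

Request:
play_rows:
  moves:
    - [15, 8, 0, 0, 0, 0]
    - [45, 25, 0, 0, 0, 0]
    - [80, 44, 0, 0, 0, 0]
    - [115, 63, 0, 0, 0, 0]
    - [145, 79, 0, 0, 0, 0]
    - [162, 89, 0, 0, 0, 0]
    - [168, 92, 0, 0, 0, 0]
    - [168, 92, 0, 0, 0, 0]
    - [168, 92, 0, 0, 0, 0]
    - [168, 92, 0, 0, 0, 0]

```text
t: 32.05
tcp_pos: [0.6182, -0.2714, 0.1265]
eef_rot: [-3.14, -0.011, 0.005]
contact_force: [-0.5, -0.2, -1.0]
grip_width: 0.0144
grasp_force: 24.5
```

```bash
cat > meas.py <<'E'
from h import *
t=[]
for i in range(4): p=eyes.capture('wrist');s=robot.observe();t.append(s['tcp_pos'])
c=np.mean(t,0);print(c,np.std(t,0),s['grip_width'],s['contact_force'])
P,u,v=cloud(p);zd=c[2]-.0145
m=(np.hypot(P[:,0]-c[0],P[:,1]-c[1])<.03)&(abs(P[:,2]-zd)<.0035)&(P[:,0]>c[0]+.0)
def circ(q,rad):
    from scipy.optimize import least_squares
    # outer boundary: furthest point per angular bin
    a=np.degrees(np.arctan2(q[:,1]-c[1],q[:,0]-c[0]));r=np.hypot(q[:,0]-c[0],q[:,1]-c[1]);E=[]
    for k in range(-70,70,5):
        i=np.nonzero((a>=k)&(a<k+5))[0]
        if len(i):E.append(q[i[np.argmax(r[i])],:2])
    E=np.array(E);return least_squares(lambda o:np.hypot(*(E-o).T)-rad,c[:2],loss='soft_l1',f_scale=.0005).x*1000,len(E)
print('disc',m.sum(),circ(P[m],.024),np.median(P[m][:,2]))
m=(np.hypot(P[:,0]-.62,P[:,1]+.273)<.04)&(P[:,2]>.024)&(P[:,2]<.034)
print('pedestal',circ(P[m],.030))
m=(np.hypot(P[:,0]-.62,P[:,1]+.273)<.03)&(P[:,2]>.05)&(P[:,2]<.07)
if m.sum()>20:print('cruc',m.sum(),circ(P[m],.0198))
E
python3 - <<'E'
exec(open('meas.py').read());save(p,'w13')
E
```

```text
[ 0.61884844 -0.27172429  0.12744866] [0.00032056 0.000194   0.00030946] 0.014467267018942093 [ 0.31229269  0.06137476 -0.26597158]
disc 2128 (array([ 618.21701233, -271.55824074]), 28) 0.11316207491842309
pedestal (array([ 618.61045033, -273.88897724]), 28)
cruc 555 (array([ 618.67924244, -273.34588236]), 28)
```

View pics/w13.png

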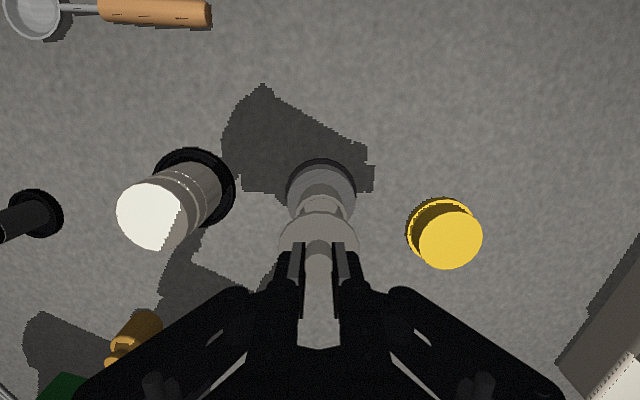

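Request:
play_rows:
  moves:
    - [0.5, 1, 10, 0, 0, 0]
    - [0.5, 2, 22, 0, 0, 0]
    - [0.5, 2, 31, 0, 0, 0]
    - [0.5, 2, 35, 0, 0, 0]
    - [0.5, 2, 36, 0, 0, 0]
    - [0.5, 2, 36, 0, 0, 0]
    - [0.5, 2, 36, 0, 0, 0]

```text
t: 32.83
tcp_pos: [0.6208, -0.2747, 0.0913]
eef_rot: [3.141, 0.01, 0.0]
contact_force: [0.5, -0.2, 0.3]
grip_width: 0.0144
grasp_force: 24.5
```

```bash
python3 meas.py
```

```text
[ 0.62096459 -0.27474592  0.09177381] [3.02475827e-05 3.30782672e-05 9.67679923e-05] 0.014786368908087273 [-0.19880592  0.04789766 -0.91057506]
disc 2126 (array([ 620.23499543, -274.45553675]), 28) 0.07743512578114181
pedestal (array([ 618.70998883, -273.85231109]), 28)
cruc 113 (array([ 618.1898891, -273.4097473]), 21)
```

Request:
play_rows:
  moves:
    - [-1.2, -0.8, 0, 0, 0, 0]
    - [-1.2, -0.8, 1.5, 0, 0, 0]
    - [-1.2, -0.8, 3, 0, 0, 0]
    - [-1.2, -0.8, 3.5, 0, 0, 0]
    - [-1.2, -0.8, 3.5, 0, 0, 0]

```text
t: 33.45
tcp_pos: [0.6192, -0.2736, 0.0875]
eef_rot: [-3.141, -0.01, 0.001]
contact_force: [-0.0, 0.5, -0.6]
grip_width: 0.015
grasp_force: 24.5
```

```bash
python3 meas.py
```

```text
[ 0.61940174 -0.27374864  0.0877374 ] [5.23410519e-05 4.45275327e-05 6.89780771e-05] 0.01439939583754303 [-0.48346514 -0.14826467  0.74979496]
disc 2128 (array([ 618.67041237, -273.47082888]), 28) 0.07335799135338925
pedestal (array([ 618.73098447, -273.84794999]), 28)
cruc 149 (array([ 622.73361877, -272.90666861]), 21)
```

Well aligned. I lower until contact, then release gently.

Request:
play_rows:
  moves:
    - [0, 0, 0.5, 0, 0, 0]
    - [0, 0, 1, 0, 0, 0]
    - [0, 0, 1.2, 0, 0, 0]
    - [0, 0, 1.2, 0, 0, 0]

```text
t: 33.98
tcp_pos: [0.6193, -0.2737, 0.0865]
eef_rot: [3.142, 0.01, -0.0]
contact_force: [0.5, -0.1, -1.3]
grip_width: 0.0145
grasp_force: 24.5
```

Request:
play_rows:
  moves:
    - [0, 0, 0, 0, 0, 0]
    - [0, 0, 0, 0, 0, 0]
    - [0, 0, 0, 0, 0, 0]
    - [0, 0, 0, 0, 0, 0]
    - [0, 0, 0, 0, 0, 0]
  hand: 40

```text
t: 34.4
tcp_pos: [0.6194, -0.2738, 0.0867]
eef_rot: [3.141, 0.01, 0.0]
contact_force: [-0.2, 0.1, 0.3]
grip_width: 0.0401
grasp_force: 0.0
```

Request:
play_rows:
  moves:
    - [0, 0, -10, 0, 0, 0]
    - [0, 0, -30, 0, 0, 0]
    - [0, 0, -60, 0, 0, 0]
    - [0, 0, -95, 0, 0, 0]
    - [0, 0, -110, 0, 0, 0]
    - [0, 0, -110, 0, 0, 0]
    - [0, 0, -110, 0, 0, 0]

```text
t: 34.98
tcp_pos: [0.6198, -0.274, 0.1983]
eef_rot: [3.14, 0.01, 0.004]
contact_force: [0.3, 0.3, -0.9]
grip_width: 0.0401
grasp_force: 0.0
```

```bash
python3 - <<'E'
from h import *
for c in('wrist','scene'):
    p=eyes.capture(c);P,u,v=cloud(p);save(p,c+'_end')
    print(c,'ped',fit(P,(.621,-.273,.022,.034,.05)),'disc',fit(P,(.621,-.273,.068,.1,.035)),'knob',fit(P,(.621,-.273,.08,.1,.035)))
    print('jar',fit(P,(.624,-.153,.065,.09,.04)),'vial',fit(P,(.597,.0158,.05,.08,.03)),'flask',fit(P,(.606,.282,.07,.09,.04)))
E
```

```text
wrist ped (785, np.float64(0.0286), 'circ', array([ 619.2, -274. ]), 29.7, 'rect', array([ 629. , -274.5]), array([58.8, 39.3]), 89.2) disc (1847, np.float64(0.072), 'circ', array([ 618.8, -273.7]), 23.9, 'rect', array([ 618.7, -273.6]), array([47.6, 46.3]), 1.9) knob (260, np.float64(0.0887), 'circ', array([ 618.9, -273.6]), 7.9, 'rect', array([ 619. , -273.6]), array([15.4, 14.6]), 0.7)
jar (2531, np.float64(0.0775), 'circ', array([ 623.5, -153.3]), 26.7, 'rect', array([ 623.7, -153.9]), array([51.6, 52.2]), 87.0) vial (667, np.float64(0.0622), 'circ', array([597.2,  14.5]), 14.2, 'rect', array([597.8,  14.6]), array([26.5, 27.2]), 83.0) flask None
scene ped (189, np.float64(0.0299), 'circ', array([ 620.3, -273.4]), 31.0, 'rect', array([ 622.6, -268.4]), array([50.7, 57. ]), 68.8) disc (191, np.float64(0.0744), 'circ', array([ 618.3, -273.5]), 26.2, 'rect', array([ 620. , -272.5]), array([48.9, 44.7]), 72.9) knob (42, np.float64(0.0886), 'circ', array([ 621.3, -273.3]), 11.0, 'rect', array([ 619.7, -272.3]), array([21.4, 14.8]), 60.8)
jar (347, np.float64(0.079), 'circ', array([ 624.8, -152.6]), 27.1, 'rect', array([ 625.7, -151.7]), array([51.2, 51.2]), 51.0) vial (153, np.float64(0.0633), 'circ', array([599.2,  17.2]), 14.3, 'rect', array([600.5,  16.4]), array([27.1, 25.1]), 52.3) flask (294, np.float64(0.0799), 'circ', array([607. , 283.3]), 16.5, 'rect', array([607.1, 283.4]), array([31.4, 31.3]), 41.0)
```

View pics/scene_end.png

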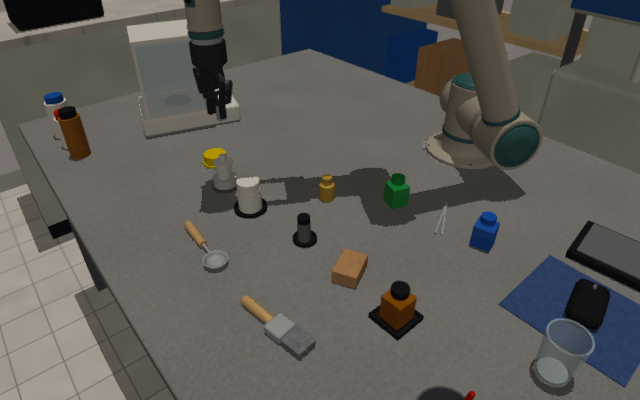

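The final view shows the jar (249,195), vial (305,230) and bottle (398,308) standing in their trays, and the covered crucible on the grey pedestal (224,172). The decoys are untouched and the gripper is clear.

```bash
python3 -c "
from rig import ticket
print(ticket.job_done())"
```

```text
the job is handed in; nothing more can be done
None
```

The job is handed in: the jar, vial and bottle stand centred in their trays (bottle square), and the covered crucible is centred on the grey pedestal, all to within about 1–2 mm by the cameras, with about 35 s of robot time used.

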